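# Open the bar mould and add the cast bar to the stack

## Task

The solder bar in the sloping mould has set: swing the mould's upper half up by its handle and over its balance point, and let it down on its rest without letting it drop or slam either way, so that it stays open on its own. Then lift the bar out and lay it, wide face down as it was cast, on the upper layer of the stack, lengthwise alongside the upside-down bar there, and slide it in under that bar's overhanging side until the two touch along their length, ends in line. Do not shift the other bars or the things lying about.

Things in the scene. Friction and masses are not known exactly. Their poses are not given: they have to be found in the camera images.
- mould: Dark steel bar mould bolted to the bench, 235 x 165 mm; origin under it at bench height, x axis from the handle side to the hinge side, y along the hinge, z up. Behind the hinge, two posts with rubber pads (132 mm high, at x = +98 mm) are the rest for the open upper half.
- bed (a point): Centre of the surface of the mould's flat bed, 62 mm above the bench. The bed slopes 35 degrees about the mould's y, rising towards +x; 96 mm up the slope, 150 mm wide, 14 mm thick. Two ribs 4 mm high, 32 to 54 mm either side of the middle, keep the bar from sliding down. The point's axes are the mould's (not sloped).
- cover (a joint): Hinged upper half of the mould, a 64 x 145 x 32 mm block of about 0.95 kg with the cavity in its underside: rad, 0 shut, about 1.8 at its balance point, 2.53 on its rest. Growing values swing the handle up and over, from the mould's -x to +x. The hinge runs freely: before the balance point the half falls shut, beyond it it falls onto the rest.
- handle (a point): Middle of the square wooden handle on the upper half: 75 mm long, 21 x 21 mm, eased edges, free outer end; when shut it is level, points to the mould's -x (square to the hinge line) and is 57 mm above the bench. 143 mm to -x of and 34 mm below the hinge when shut; turns about the hinge with the half. Site axes: the mould's when shut, turning about y.
- hinge (a point): Middle of the hinge line (along the mould's y), 91 mm above the bench and 41 mm to +x of the mould's origin.
- bar: The cast solder bar to be moved, dull grey, about 0.5 kg, 115 mm long (its y), trapezoid section: wide face 32 mm at the bottom, narrow face 22 mm on top, 22 mm high (its z). Origin: centre of the wide face. It lies across the middle of the sloping bed, wide face on it, so its z leans 35 degrees to the handle side; covered until the upper half is open.
- board: Plywood board 170 x 170 x 12 mm fixed under the stack; origin under its centre. Lower layer: four bars side by side, length along the board's x, top 34 mm above the bench. Upper layer crosswise, length along the board's y: from the +x side far_bar, then turned_bar, then about 55 mm of free room towards -x (robot's side) for the new bar.
- turned_bar: Upper layer, second bar from the +x side: same size as the bar but upside down (narrow face 22 mm down, wide face 32 mm up), so its sides overhang. Origin: centre of its lower face; y along its length, z up. Its free side faces -x. With the new bar slid home against it their origins are 27 mm apart across, and level.
- far_bar: Upper layer, first bar at the +x side, wide face down, touching turned_bar. Origin: centre of its lower face; y along its length.
- low1: Lower layer, bar at the board's +y side, wide face down. Origin: centre of its lower face; y along its length, which is the board's x.
- low2: Lower layer, second from the board's +y side, upside down; origin and axes as low1.
- low3: Lower layer, third from the board's +y side, wide face down; as low1.
- low4: Lower layer, bar at the board's -y side, upside down; as low1.
- pliers: Bystander: pliers with yellow handles, 165 mm long, lying along their x, 16 mm high; origin under the joint.
- flux_dish: Bystander: small white dish with a blue rim, 92 mm across, 32 mm high, a thin brush leaning in it; origin under its centre.
- soldering_iron: Bystander: old soldering iron lying along its x, 310 mm long, 28 mm high, handle towards -x; origin under its shaft near the handle.
- tajine_lid: Bystander: conical glazed lid, 144 mm across, 125 mm high; origin under its centre.
- flux_jar: Bystander: glass jar 60 mm across, 75 mm high; origin under its centre.
Things that resemble listed ones, but are neither listed nor needed, are in the scene too. Leave any purple or turquoise look-alike of the turned_bar alone.

How it is judged:
By the outcome, as a careful person would: the job done as asked, in the order asked, and still so for the second after the job is handed in, with the robot touching nothing.
It also fails if it takes over 72 s, if anything falls off the work surface, if the arm or the gripper's body presses on something with over 40 N, if the wrist force passes 120 N, or if a joint passes its speed limit or range.

## Robot

A 6-joint arm with a two-finger parallel gripper is mounted at the origin on the work surface. World frame = base frame: x ahead of the robot, y to its left, z up, the work surface at z = 0. Lengths are in m, angles in degrees, forces in N, time in s.
With the tool pointing down it reaches from about 0.3 to 0.75 m from the base axis. Payload 8.5 kg.
Tool frame: the origin (TCP) lies midway between the tips of the shut fingers; the grasp point (between the pads) lies 19 mm behind it (env.tcp_to_grasp is the z of the grasp point in the tool frame, in m); z points along the fingers, y is the line along which they close (so a half turn about z gives the same grasp; the last joint's range is limited). The gripper opens to 85 mm and grips with 20 to 120 N. Pads are 22 mm wide; open, the fingers measure 114 mm over their backs; the gripper's body (76 mm by 85 mm) begins 54 mm behind the grasp point. The pads swing forward as they close: fully open they stand 13 mm farther back than shut.
Start: joints at [-87.451, 21.807, 74.336, -0, 83.858, -12.336], TCP at [0.141, -0.532, 0.231] pointing down, gripper open.
Joint ranges: [-178.18, 178.18], [-50.72, 133.34], [12.68, 142.11], [-81.47, 261.47], [9.98, 163.14], [-165.26, 165.26]. Speed limits (degrees/s): [136.94, 136.94, 180, 180, 180, 180].

## Interface

Orientations are given as a 3x3 rotation matrix whose columns are the frame's x, y, z axes.
In Python, from rig import env, imaging, job, models gives the robot as it stands. The module is installed in compiled form; this text tells all that it offers.
- The arm moves only by the tool jog_arm, never from a script. Its argument "plan" is text: rows parted by semicolons, each of 7 numbers parted by spaces: the turn, a rotation vector about the tool's x, y, z in degrees, then the shift along the tool's x, y, z in cm, then the closure in counts, from 0 (fully open) to 255 (shut). In form: rx ry rz x y z claw; .... A call has 1 to 10 rows; each row shifts and turns the commanded pose from where the row before left it, along the tool's axes as they then stand; what a row does not reach is not made up. A row lasts 1/12 s, in which the tool goes at most 41.7 mm and 7.16 degrees, less where a joint would pass 70% of its speed; a pose out of reach is approached as far as the arm can. A call with a gripper value outside its range is refused whole. The fingers move at their own pace and stop on an object; "grip_force" is the grip in N (left out, the last holds). Time passes only in rows, so rows that do not move let the fingers close. It gives the time, the measured TCP pose, the force, the opening and the grip force at its end, in the units of the state.
- env.observe(): the state, without advancing time (a new reading comes with each control period).
- imaging.get_image(name): name is "side" or "top"; returns a dict with "pixels" (420x560x3 uint8, red, green, blue), "depth" (420x560 float32, m along the optical axis (not along the pixel's ray), 0 where there is no reading), "fov_y" (degrees; the focal length in pixels is half the picture's height over the tangent of half this angle, whatever the lens; pixels are square), "cx", "cy" (the principal point, pixels), "distortion" ([k1, k2, p1, p2, k3] as OpenCV has them; the pictures are not rectified), "world_from_camera" (4x4, takes a point from camera to world coordinates). Camera axes: x right, y down, z forward; pixel columns grow to the right and rows downward; lengths in m; the calibration is good to about 2 mm. A picture is of the moment at which its call begins.
- job.close_job(): hands the job in; it is judged then, once.
Trained networks look in the newest picture that a camera, given by its name, has taken for a name from the list of things; names that differ only in an ending like _2 or _b are one class to them, and where a whole thing is asked for, a point or a joint stands for the part that bears it (a point fixed in the world has none). Each returns a list of dicts, best first, with "confidence" (0 to 1); they miss things now and then, are a little off and sometimes report something else, mostly with a low value. They report only what shows in the picture. A call takes as long as a camera call. They do not tell look-alikes from the thing itself.
- models.outline_of(camera, query): "region" (420x560 bool, what is visible of it) and "bbox" ([centre column, centre row, width, height] in pixels, round what is visible of it).
- models.tip_of(camera, query): "at" ([column, row] in pixels: a listed point, or the origin of a listed thing).
The state is a dict: "time_s": time; "q": joint angles; "qvel": joint speeds; "joint_efforts": joint torques, N m; "position": TCP position; "tool_rot": TCP orientation; "ft_force": force on the tool from outside, world axes, zero at the start; "wrist_torque": the same for the moment, N m; "grip_width": finger opening in m; "gripper_force": force on a finger pad.
Only numpy, scipy, OpenCV 4.12 (cv2) and the standard library are available. Lean on these libraries where they do the work, as an engineer would, in place of code of your own. Each camera call takes 0.05 s, during which the arm holds its last target. There are 200 camera calls.

## Working session

There is one attempt and no reset: what is moved stays moved. The work goes in short steps, Python scripts to look and compute and a tool call to move; the robot and the scene stay as the last step left them, time stands still between calls to the robot, and variables do not carry over. Pictures are saved under pics/ and viewed, at most 11 in all, crops included, and the job is handed in when it is done.

Besides the shell and the picture viewer there is one more tool, called as name(argument=value, ...) on one line, values as JSON. jog_arm: Moves the arm, as the interface text tells. Its arguments: {"type":"object","properties":{"plan":{"type":"string"},"grip_force":{"type":"number"}},"required":["plan"]}

```bash
mkdir -p pics
cat > h.py <<'E'
import numpy as np, cv2
from rig import env, imaging, job, models
def K(im):
    f=210/np.tan(np.radians(im["fov_y"])/2); return np.array([[f,0,im["cx"]],[0,f,im["cy"]],[0,0,1.]])
def cloud(im):
    v,u=np.mgrid[0:420,0:560]; p=np.stack([u,v],-1).reshape(-1,1,2).astype(np.float64)
    n=cv2.undistortPoints(p,K(im),np.array(im["distortion"],float)).reshape(420,560,2)
    d=im["depth"].astype(float); P=np.dstack([n*d[...,None],d]); T=np.array(im["world_from_camera"])
    W=P@T[:3,:3].T+T[:3,3]; W[d==0]=np.nan; return W
def ray(im,uv):
    n=cv2.undistortPoints(np.array(uv,float).reshape(1,1,2),K(im),np.array(im["distortion"],float)).ravel()
    T=np.array(im["world_from_camera"]); return T[:3,3],T[:3,:3]@np.array([n[0],n[1],1])
def atz(im,uv,z):
    o,d=ray(im,uv); return o+d*(z-o[2])/d[2]
def save(im,n): cv2.imwrite("pics/"+n,cv2.cvtColor(im["pixels"],cv2.COLOR_RGB2BGR))
E
python3 - <<'E'
from h import *
np.set_printoptions(precision=3,suppress=True)
z={"mould":0,"bed":.062,"handle":.057,"hinge":.091,"board":0,"turned_bar":.034,"far_bar":.034,"pliers":0,"flux_dish":0,"soldering_iron":0,"tajine_lid":0,"flux_jar":0,"cover":.07}
for c in("top","side"):
    im=imaging.get_image(c); save(im,c+"0.png")
    print(c,np.array(im["world_from_camera"])[:3],im["fov_y"])
    for n in z:
        for r in models.tip_of(c,n)[:3]: print(n,round(r["confidence"],2),np.array(r["at"]),atz(im,r["at"],z[n]))
s=env.observe();print(s["ft_force"],s["grip_width"],env.tcp_to_grasp,s["tool_rot"])
E
```

```text
top [[ 0.013 -0.991  0.13   0.289]
 [-1.    -0.012  0.008  0.002]
 [-0.006 -0.13  -0.991  1.469]] 48.061855648364514
mould 0.97 [345.3 181.6] [ 0.584 -0.213  0.   ]
mould 0.69 [281.4 137.1] [ 0.727 -0.008  0.   ]
bed 0.65 [346.1 177. ] [ 0.586 -0.206  0.062]
handle 0.85 [315.6 170.4] [ 0.606 -0.113  0.057]
handle 0.58 [358.6 176.4] [ 0.589 -0.246  0.057]
hinge 0.62 [282.4 138. ] [ 0.697 -0.01   0.091]
hinge 0.55 [363.8 176.9] [ 0.581 -0.256  0.091]
board 0.34 [204.9 179. ] [0.587 0.235 0.   ]
turned_bar 0.84 [208.6 172.1] [0.602 0.219 0.034]
turned_bar 0.65 [170.3 301.6] [0.2   0.324 0.034]
turned_bar 0.59 [133.  269.2] [0.296 0.444 0.034]
far_bar 0.69 [281.4 138.2] [ 0.714 -0.008  0.034]
far_bar 0.65 [273.4 230.7] [0.421 0.014 0.034]
far_bar 0.49 [204.1 165.5] [0.623 0.233 0.034]
pliers 0.9 [274.8 231.1] [0.423 0.01  0.   ]
flux_dish 0.67 [282.5 136.4] [ 0.73  -0.011  0.   ]
flux_dish 0.67 [204.7 180.8] [0.581 0.235 0.   ]
soldering_iron 0.62 [137.9 202.2] [0.509 0.449 0.   ]
tajine_lid 0.71 [422.3 173.7] [ 0.614 -0.464  0.   ]
flux_jar 0.73 [403.8 227.2] [ 0.44  -0.399  0.   ]
flux_jar 0.21 [204.2 162.5] [0.641 0.239 0.   ]Traceback (most recent call last):
  File "<stdin>", line 8, in <module>
ValueError: it knows: bar, bed, board, far_bar, flux_dish, flux_jar, handle, hinge, low, mould, pliers, soldering_iron, tajine_lid, turned_bar
```

Run:
```python
from h import *
np.set_printoptions(precision=3,suppress=True)
z={"mould":0,"handle":.057,"hinge":.091,"board":0,"turned_bar":.034,"far_bar":.034}
c="side"
im=imaging.get_image(c); save(im,c+"0.png"); print(np.array(im["world_from_camera"])[:3],im["fov_y"])
for n in z:
    for r in models.tip_of(c,n)[:3]: print(n,round(r["confidence"],2),np.array(r["at"]),atz(im,r["at"],z[n]))
s=env.observe();print(s["ft_force"],s["grip_width"],env.tcp_to_grasp,s["tool_rot"])
t=cv2.imread("pics/top0.png")
cv2.imwrite("pics/topc.png",cv2.resize(t[100:330,110:450],None,fx=2.3,fy=2.3,interpolation=cv2.INTER_CUBIC))
```

```text
[[-0.968 -0.12   0.218  0.214]
 [-0.249  0.492 -0.834  0.962]
 [-0.007 -0.862 -0.506  0.674]] 51.6498825473579
mould 0.75 [259.1 190.8] [ 0.598 -0.216  0.   ]
handle 0.69 [247.3 189.3] [ 0.603 -0.117  0.057]
hinge 0.59 [260.4 191.6] [ 0.541 -0.053  0.091]
hinge 0.57 [265.6 156.9] [ 0.594 -0.284  0.091]
board 0.69 [214.7 273.3] [0.581 0.21  0.   ]
turned_bar 0.9 [292.9 299.4] [0.367 0.289 0.034]
turned_bar 0.83 [375.7 336.1] [0.188 0.352 0.034]
turned_bar 0.71 [314.5 377.9] [0.285 0.475 0.034]
far_bar 0.56 [195.5 265.6] [0.617 0.233 0.034]
[-0.334 -1.148 -0.06 ] 0.08542772162396148 -0.0187 [[ 0.966  0.257 -0.   ]
 [ 0.257 -0.966  0.   ]
 [-0.    -0.    -1.   ]]
```

View pics/topc.png

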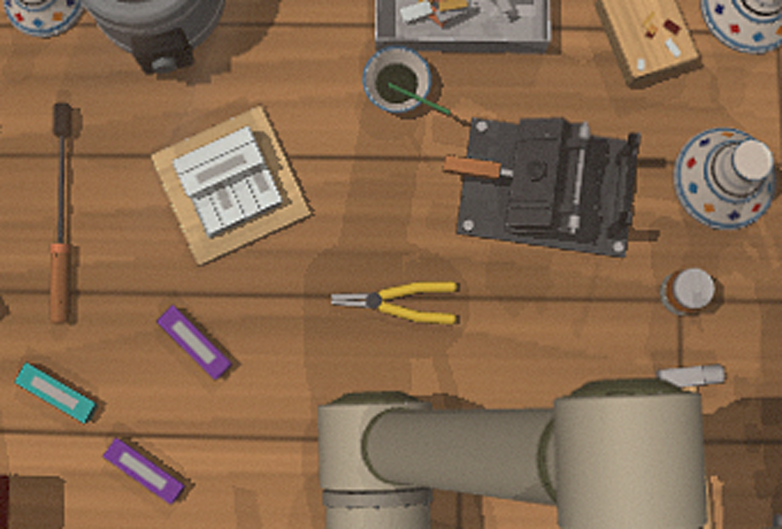

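View pics/side0.png

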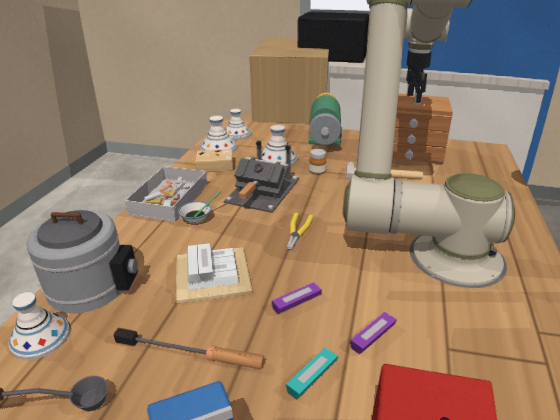

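The top crop shows the mould at about (560,185), its handle pointing left (+y) with the wooden tip at (472,167). The stack is at (230,180), turned about 20°, with the free room at its lower right. The purple and turquoise bars are look-alikes, and the tajine lid sits right of the mould at (735,178). Next I'll get precise poses from depth.

```bash
cat > m.py <<'E'
from h import *
np.set_printoptions(precision=4,suppress=True)
def rect(P):
    (c,s,a)=cv2.minAreaRect(P[:,:2].astype(np.float32)*1000); return np.array(c),np.array(s),a
for c in("top","side"):
    im=imaging.get_image(c); W=cloud(im); px=im["pixels"].astype(int)
    hsv=cv2.cvtColor(im["pixels"],cv2.COLOR_RGB2HSV)
    x,y,z=W[...,0],W[...,1],W[...,2]
    print(c)
    # mould: dark pixels near
    near=(abs(x-.59)<.17)&(abs(y+.21)<.2)
    m=near&(z<.02)&(hsv[...,2]<95)&(hsv[...,1]<90)&(z>.002)
    print("base",m.sum(),np.median(z[m]),rect(W[m]) if m.sum()>20 else "")
    m=near&(z>.045)&(z<.085)&(hsv[...,1]>110)&(y>-.17)&(y<-.04)
    if m.sum()>10:
        P=W[m]; print("handle",m.sum(),np.median(P,0),rect(P)); print(P[:,1].min(),P[:,1].max(),P[:,2].min(),P[:,2].max())
    nb=(abs(x-.58)<.15)&(abs(y-.23)<.15)
    m=nb&(z>.004)&(z<.02); print("board",m.sum(),np.median(z[m]),rect(W[m]))
    wh=hsv[...,1]<60
    for lo,hi in((.05,.065),(.026,.042)):
        m=nb&(z>lo)&(z<hi)&wh; P=W[m]; print("bars",lo,m.sum(),np.median(z[m]),rect(P))
E
python3 m.py
```

```text
top
base 1959 0.008261542176458248 (array([ 590.4312, -198.138 ]), array([375.7648, 326.5758]), 89.1854019165039)
handle 192 [ 0.5982 -0.108   0.0664] (array([620.813 , -89.4076]), array([128.7891,  57.7406]), 43.97867202758789)
-0.14751533679760895 -0.062281744438919956 0.04901362967613543 0.07554640336316476
board 2077 0.010162542096002314 (array([579.7303, 229.9473]), array([298.7422, 298.5517]), 89.77310180664062)
bars 0.05 596 0.056065198674205785 (array([660.7695, 256.9051]), array([179.9413, 110.8949]), 26.698518753051758)
bars 0.026 674 0.03387756745158044 (array([572.876 , 213.3138]), array([ 93.3477, 111.9982]), 25.63839340209961)
side
base 643 0.00947298356872528 (array([ 597.6732, -156.9855]), array([384.8853, 189.7311]), 68.38557434082031)
handle 160 [ 0.598  -0.099   0.0663] (array([ 627.5635, -112.193 ]), array([76.5465, 77.4048]), 78.86925506591797)
-0.14508642469544952 -0.06892434971021966 0.049380174749715566 0.0709444387421555
board 1911 0.012894019437073023 (array([579.9598, 229.8069]), array([297.9092, 297.8541]), 0.01072528213262558)
bars 0.05 765 0.05682870552881436 (array([660.5746, 254.1882]), array([177.1027, 117.9006]), 23.720815658569336)
bars 0.026 854 0.03490219171548714 (array([582.8986, 219.8932]), array([113.7321, 119.5214]), 25.807798385620117)
```

```bash
cat > m2.py <<'E'
from h import *
np.set_printoptions(precision=4,suppress=True)
def rect(P):
    (c,s,a)=cv2.minAreaRect(P[:,:2].astype(np.float32)*1000); return np.array(c),np.array(s),round(a,2)
def big(m,ero=0):
    m=m.astype(np.uint8)
    if ero: m=cv2.erode(m,np.ones((3,3)))
    n,l,s,_=cv2.connectedComponentsWithStats(m,connectivity=4); return l==1+s[1:,4].argmax()
def pca(P):
    c=P.mean(0); w,v=np.linalg.eigh(np.cov((P-c)[:,:2].T)); d=v[:,1]; return c,d,np.degrees(np.arctan2(d[1],d[0]))
if __name__=="__main__":
  for c in("top","side"):
    im=imaging.get_image(c); W=cloud(im)
    hsv=cv2.cvtColor(im["pixels"],cv2.COLOR_RGB2HSV)
    x,y,z=W[...,0],W[...,1],W[...,2]
    print(c)
    near=(abs(x-.59)<.13)&(abs(y+.21)<.17)
    dark=(hsv[...,1]<110)&(hsv[...,2]<110)
    m=big(near&dark&(z>.004)); print("mould all",m.sum(),rect(W[m]))
    m=big(near&(z>.06)&(z<.075)&(hsv[...,1]>110)&(hsv[...,2]>60)&(y>-.17)); P=W[m]; print("handle",m.sum(),P.mean(0),pca(P)[1:],rect(P))
    nb=(abs(x-.58)<.13)&(abs(y-.23)<.13)
    wh=hsv[...,1]<60
    m=big(nb&(z>.008)&(z<.016)&~wh); print("board",m.sum(),rect(W[m]))
    for lo,hi in((.052,.062),(.029,.038)):
        m=big(nb&(z>lo)&(z<hi)&wh); P=W[m]; print("bars",lo,m.sum(),np.median(z[m]),rect(P))
    m=big(nb&(z>.008)); print("stack outline",rect(W[m]))
  s=cv2.imread("pics/side0.png"); t=cv2.imread("pics/top0.png")
  a=cv2.resize(s[140:310,160:320],(560,595),interpolation=cv2.INTER_CUBIC)
  cv2.imwrite("pics/sc.png",a)
E
python3 m2.py
```

```text
top
mould all 3399 (array([ 584.3152, -220.3405]), array([234.6839, 166.2757]), 82.38)
handle 167 [ 0.5991 -0.1097  0.0669] (array([0.1231, 0.9924]), np.float64(82.92655781991266)) (array([ 599.078 , -110.3404]), array([74.5188, 21.9937]), 84.15)
board 1057 (array([582.7981, 218.4834]), array([172.3437, 173.1067]), 25.51)
bars 0.052 532 0.056200402804370775 (array([605.5016, 228.8171]), array([ 54.6027, 110.8628]), 25.53)
bars 0.029 586 0.03368212534693782 (array([558.7803, 205.5982]), array([ 62.1521, 110.1996]), 25.82)
stack outline (array([582.7981, 218.4834]), array([172.3437, 173.1067]), 25.51)
side
mould all 2315 (array([ 590.1291, -202.6222]), array([261.6433, 168.4212]), 83.24)
handle 112 [ 0.5998 -0.1025  0.0674] (array([0.1429, 0.9897]), np.float64(81.78664767492803)) (array([ 600.8814, -107.5724]), array([75.654, 20.767]), 84.16)
board 1524 (array([582.7991, 220.5756]), array([172.259 , 173.6927]), 25.36)
bars 0.052 728 0.056973320501218894 (array([605.6699, 230.8445]), array([ 55.8692, 116.651 ]), 26.12)
bars 0.029 740 0.03494013883382263 (array([573.9332, 215.0148]), array([ 93.4707, 114.9165]), 25.75)
stack outline (array([582.7991, 220.5756]), array([172.259 , 173.6927]), 25.36)
```

View pics/sc.png

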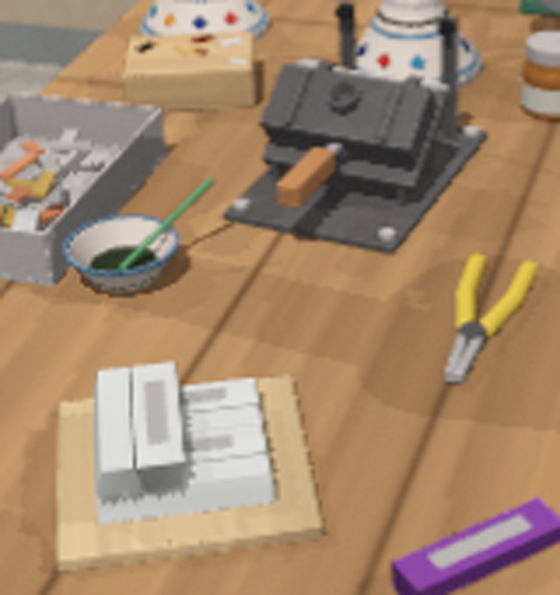

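The close-up confirms it: the mould with its handle towards +y, and the stack with turned_bar second and its free side towards the robot. Next is a path helper and the approach.

```bash
cat > g.py <<'E'
from h import *
from scipy.spatial.transform import Rotation as Ro
np.set_printoptions(precision=4,suppress=True)
D=np.deg2rad
yaw=D(-97.0); X=np.array([np.cos(yaw),np.sin(yaw),0]); Y=np.array([-X[1],X[0],0]); Z=np.array([0,0,1.])
H0=np.array([.599,-.1115,.057]); HG=H0+.143*X+.034*Z
def Rt(phi): # tool y along mould y, z down, tilted by phi deg about tool y
    return np.c_[-X,Y,-Z]@Ro.from_euler('y',phi,degrees=True).as_matrix()
def hp(th,out=0.004): # handle point at cover angle th deg
    a=D(th); v=np.array([-.143-out,-.034]); c,s=np.cos(a),np.sin(a)
    return HG+X*(v[0]*c+v[1]*s)+Z*(-v[0]*s+v[1]*c)
def rows(R,p,tg,claw):
    o=[]
    for (R1,p1) in tg:
        r=Ro.from_matrix(R.T@R1).as_rotvec(degrees=True); t=R.T@(p1-p)*100
        o.append(" ".join("%g"%round(v,2) for v in [*r,*t])+" %d"%claw)
        R=R@Ro.from_rotvec(np.round(r,2),degrees=True).as_matrix(); p=p+R0(R,r)@(np.round(t,2)/100)
    return o
def R0(R,r): return R@Ro.from_rotvec(np.round(r,2),degrees=True).as_matrix().T
def line(R,p,R1,p1,n):
    rv=Ro.from_matrix(R.T@R1).as_rotvec()
    return [(R@Ro.from_rotvec(rv*k/n).as_matrix(),p+(p1-p)*k/n) for k in range(1,n+1)]
def now():
    s=env.observe(); return np.array(s["tool_rot"]),np.array(s["position"]),s
E
python3 - <<'E'
from g import *
R,p,s=now()
Rg=Rt(-40); g=hp(0)+.0187*Rg[:,2]; pre=g-.09*Rg[:,2]
print(HG,"grasp tcp",g,"pre",pre)
a=line(R,p,Rt(0),np.array([.5,-.03,.26]),16)+line(Rt(0),np.array([.5,-.03,.26]),Rg,pre,7)
o=rows(R,p,a,120)
for k in range(0,len(o),10): print(";".join(o[k:k+10]))
E
```

```text
[ 0.5816 -0.2534  0.091 ] grasp tcp [ 0.598  -0.1195  0.0427] pre [ 0.6051 -0.062   0.1116]
-0 -0 -4.26 2.97 -2.45 -0.18 120;-0 -0 -4.25 3.15 -2.23 -0.18 120;-0 -0 -4.26 3.3 -1.99 -0.18 120;-0 -0 -4.26 3.44 -1.73 -0.18 120;-0 -0 -4.26 3.56 -1.48 -0.18 120;-0 -0 -4.25 3.66 -1.2 -0.17 120;-0 -0 -4.26 3.74 -0.94 -0.18 120;-0 -0 -4.26 3.8 -0.65 -0.18 120;-0 -0 -4.25 3.83 -0.37 -0.18 120;-0 -0 -4.26 3.86 -0.08 -0.18 120
-0 -0 -4.26 3.84 0.21 -0.18 120;-0 -0 -4.26 3.83 0.48 -0.18 120;-0 -0 -4.25 3.77 0.78 -0.18 120;-0 -0 -4.26 3.71 1.05 -0.18 120;-0 -0 -4.26 3.62 1.32 -0.18 120;0 -0 -4.25 3.51 1.58 -0.18 120;-0 -5.72 -0 -0.27 1.55 2.12 120;-0 -5.71 -0 -0.06 1.55 2.14 120;-0 -5.72 -0 0.16 1.54 2.13 120;-0 -5.71 -0 0.36 1.55 2.11 120
-0 -5.71 -0 0.58 1.54 2.05 120;-0 -5.72 -0 0.77 1.55 2 120;-0 -5.71 -0 0.97 1.54 1.9 120
```

jog_arm(plan="0 0 -4.3 3.0 -2.4 -0.2 120;0 0 -4.3 3.2 -2.2 -0.2 120;0 0 -4.3 3.3 -2.0 -0.2 120;0 0 -4.3 3.4 -1.7 -0.2 120;0 0 -4.3 3.6 -1.5 -0.2 120;0 0 -4.3 3.7 -1.2 -0.2 120;0 0 -4.3 3.7 -0.9 -0.2 120;0 0 -4.3 3.8 -0.7 -0.2 120;0 0 -4.3 3.8 -0.4 -0.2 120;0 0 -4.3 3.9 -0.1 -0.2 120", grip_force=20)

```text
time_s: 2.03
position: [0.3656, -0.2157, 0.2517]
tool_rot: [[0.529, 0.849, 0.0], [0.849, -0.529, -0.0], [-0.0, 0.001, -1.0]]
ft_force: [1.8, -0.5, 0.3]
grip_width: 0.045
gripper_force: 0.0
```

jog_arm(plan="0 0 -4.3 3.8 0.2 -0.2 120;0 0 -4.3 3.8 0.5 -0.2 120;0 0 -4.3 3.8 0.8 -0.2 120;0 0 -4.3 3.7 1.0 -0.2 120;0 0 -4.3 3.6 1.3 -0.2 120;0 0 -4.3 3.5 1.6 -0.2 120;0 -5.7 0 -0.3 1.5 2.1 120;0 -5.7 0 -0.1 1.5 2.1 120;0 -5.7 0 0.2 1.5 2.1 120;0 -5.7 0 0.4 1.5 2.1 120")

```text
time_s: 2.87
position: [0.5567, -0.0456, 0.1791]
tool_rot: [[0.101, 0.994, -0.04], [0.914, -0.109, -0.39], [-0.392, 0.002, -0.92]]
ft_force: [0.1, -0.7, 0.9]
grip_width: 0.0447
gripper_force: 0.0
```

```bash
cat > t.py <<'E'
from g import *
R,p,s=now(); print(p,s["time_s"],s["q"],s["grip_width"],s["ft_force"]);print(R)
Rg=Rt(-40); g=hp(0)+.0187*Rg[:,2]; pre=g-.07*Rg[:,2]
a=line(R,p,Rg,pre,4)+line(Rg,pre,Rg,g,4)
o=rows(R,p,a,120);print(";".join(o))
E
python3 t.py
```

```text
[ 0.5567 -0.0456  0.1791] 2.8667 [ -6.3909  27.263   77.9651 -23.8361  75.8239   6.0041] 0.04470321529935651 [ 0.1157 -0.7309  0.9089]
[[ 0.1009  0.9941 -0.0403]
 [ 0.9145 -0.1086 -0.3898]
 [-0.3918  0.0025 -0.92  ]]
0.13 -4.23 0.15 0.26 1.24 2.14 120;0.13 -4.24 0.14 0.43 1.24 2.11 120;0.13 -4.23 0.15 0.58 1.24 2.08 120;0.13 -4.23 0.14 0.73 1.25 2.02 120;0 -0 0 0 0 1.75 120;0 -0 0 0 0 1.75 120;0 -0 0 0 -0 1.75 120;0 -0 0 0 -0 1.75 120
```

jog_arm(plan="0.1 -4.2 0.1 0.3 1.2 2.1 120;0.1 -4.2 0.2 0.4 1.2 2.1 120;0.1 -4.2 0.1 0.6 1.2 2.1 120;0.1 -4.2 0.2 0.7 1.2 2.0 120;0 0 0 0 0 0 120")

```text
time_s: 3.28
position: [0.6, -0.0737, 0.0909]
tool_rot: [[0.087, 0.993, -0.085], [0.764, -0.121, -0.634], [-0.639, -0.009, -0.769]]
ft_force: [-2.0, -0.4, -0.8]
grip_width: 0.0454
gripper_force: 0.0
```

```bash
cat >> t.py <<'E'
a=line(R,p,Rg,g,4)
o=rows(R,p,a,120);print(";".join(o))
im=imaging.get_image("side"); save(im,"s1.png")
t=cv2.imread("pics/s1.png"); cv2.imwrite("pics/s1c.png",cv2.resize(t[120:240,190:340],(750,600),interpolation=cv2.INTER_CUBIC))
for q in("handle",): print([(r["confidence"],r["at"]) for r in models.tip_of("side",q)])
E
python3 t.py
```

```text
[ 0.6    -0.0737  0.0909] 3.2833 [ -2.5878  40.5939  75.9868 -41.7927  72.9089  20.4101] 0.045428225396931234 [-1.9996 -0.4401 -0.7683]
[[ 0.0874  0.9926 -0.0847]
 [ 0.7639 -0.1214 -0.6338]
 [-0.6394 -0.0093 -0.7688]]
-0.1 -0.06 0.09 -0.1 0.09 -0.09 120;-0.1 -0.07 0.09 -0.1 0.09 -0.1 120;-0.09 -0.06 0.09 -0.1 0.09 -0.09 120;-0.1 -0.06 0.09 -0.1 0.09 -0.09 120;-0 -0 0 0 0 1.75 120;-0 -0 0 0 0 1.75 120;-0 -0 0 0 0 1.75 120;-0 -0 0 0 0 1.75 120
-0.1 -0.06 0.09 -0.11 0.1 1.66 120;-0.1 -0.07 0.09 -0.1 0.1 1.65 120;-0.09 -0.06 0.09 -0.11 0.1 1.66 120;-0.1 -0.06 0.09 -0.1 0.09 1.66 120
[(0.73, [246.4, 190.5])]
```

View pics/s1c.png

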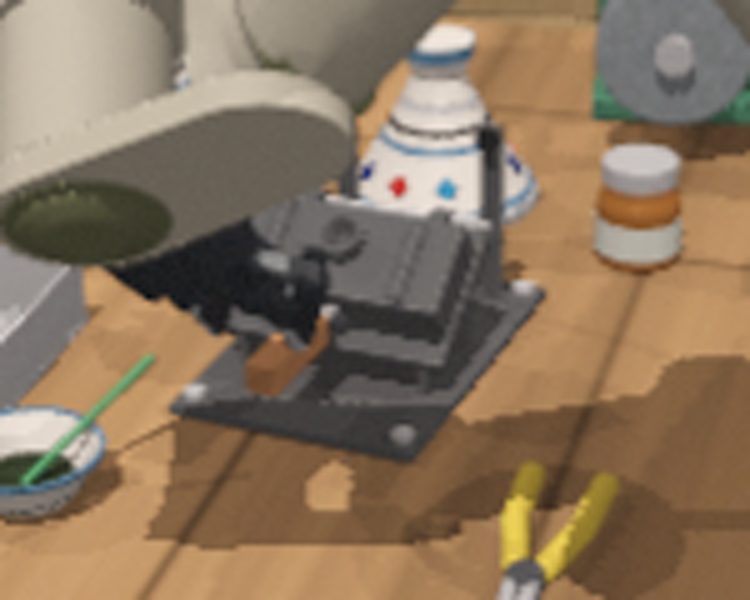

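The fingers (310,320) hover over the handle (285,360), opened across its width. The wrist is clear of the cover block. Descending.

jog_arm(plan="-0.1 0 0.1 -0.1 0.1 1.7 120;-0.1 -0.1 0.1 -0.1 0.1 1.7 120;-0.1 -0.1 0.1 -0.1 0.1 1.6 120;-0.1 0 0.1 -0.1 0.1 1.6 120;0 0 0 0 0 0 120")

```text
time_s: 3.8
position: [0.5984, -0.1213, 0.0492]
tool_rot: [[0.103, 0.992, -0.073], [0.762, -0.126, -0.635], [-0.639, 0.01, -0.769]]
ft_force: [-1.3, 0.1, -0.2]
grip_width: 0.0453
gripper_force: 0.0
```

```bash
cat > t2.py <<'E'
from g import *
R,p,s=now(); print(p,s["time_s"],s["q"][3],s["grip_width"],s["ft_force"])
Rg=Rt(-40); g=hp(0)+.0187*Rg[:,2]; print(Rg.T@(g-p)*1000)
im=imaging.get_image("side"); save(im,"s2.png")
t=cv2.imread("pics/s2.png"); cv2.imwrite("pics/s2c.png",cv2.resize(t[140:220,210:310],(750,600),interpolation=cv2.INTER_CUBIC))
E
python3 t2.py
```

```text
[ 0.5984 -0.1213  0.0492] 3.8 -44.69403483464971 0.04529143995450654 [-1.3134  0.1049 -0.2421]
[ 5.5726 -0.5896  3.881 ]
```

View pics/s2c.png

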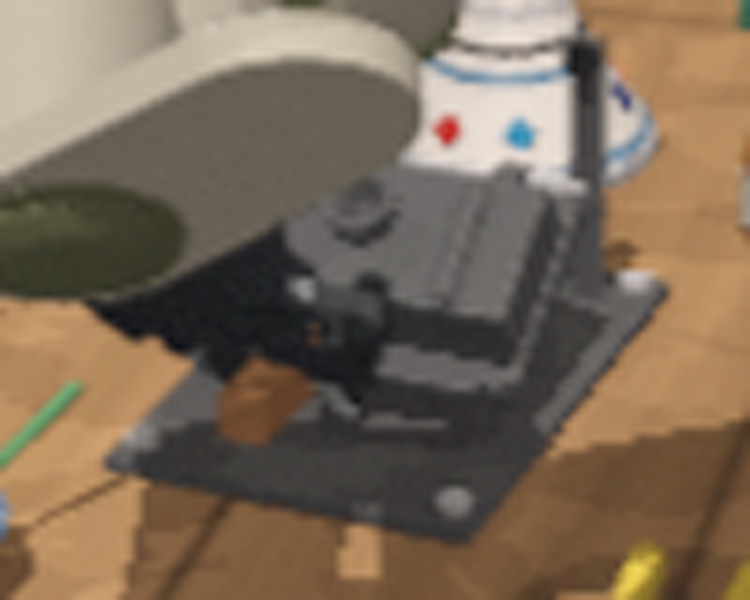

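The fingers straddle the handle a little towards its inner end; the outer end (265,400) shows. Shift outward and close.

jog_arm(plan="0 0 0 0.8 0 0.3 120;0 0 0 0 0 0 120;0 0 0 0 0 0 255;0 0 0 0 0 0 255;0 0 0 0 0 0 255;0 0 0 0 0 0 255;0 0 0 0 0 0 255", grip_force=22)

```text
time_s: 4.43
position: [0.6005, -0.1148, 0.0418]
tool_rot: [[0.101, 0.992, -0.07], [0.762, -0.123, -0.636], [-0.64, 0.011, -0.769]]
ft_force: [4.0, 4.3, 2.5]
grip_width: 0.0207
gripper_force: 23.6
```

```bash
cat > t3.py <<'E'
from g import *
import sys
# usage: th0 th1 phi1 n ; arc from the measured grasp, keeping its own radius
R,p,s=now(); th0,th1,phi1,n=map(float,sys.argv[1:5]); n=int(n)
print(p,s["time_s"],s["q"],s["grip_width"],s["ft_force"],s["gripper_force"])
gp=p-.0187*R[:,2]; d=gp-HG; a0=np.degrees(np.arctan2(d@Z,-(d@X))); r=np.hypot(d@Z,d@X)
phi0=np.degrees(np.arctan2(-R[:,2]@X,-R[:,2]@Z)); print("handle th",a0+13.38,"r",r,"phi",phi0,"lat",d@Y)
th0=a0+13.38; tg=[]
for k in range(1,n+1):
    th=th0+(th1-th0)*k/n; ph=phi0+(phi1-phi0)*k/n; b=D(th-13.38); Rk=Rt(ph)
    tg.append((Rk,HG+r*(-X*np.cos(b)+Z*np.sin(b))+Y*(d@Y)+.0187*Rk[:,2]))
o=rows(R,p,tg,255)
for k in range(0,n,10): print(";".join(o[k:k+10]))
E
python3 t3.py 0 45 -22 10
```

```text
[ 0.6005 -0.1148  0.0418] 4.4333 [ -6.3908  43.7995  79.3426 -44.8698  65.0739  23.6066] 0.020723821301753945 [3.9594 4.3053 2.5341] 23.601607382297516
handle th 0.47310077995333977 r 0.15580795851157359 phi -39.77332969242096 lat 0.0017441032976008382
0.48 1.78 -0.44 -0.53 -0 -1.06 255;0 1.77 -0 -0.58 -0 -1.03 255;0 1.78 -0 -0.63 -0 -1 255;0 1.78 -0 -0.67 -0 -0.96 255;0 1.77 -0 -0.72 -0 -0.94 255;0 1.78 -0 -0.76 -0 -0.89 255;0 1.78 -0 -0.8 -0 -0.85 255;0 1.78 -0 -0.83 -0 -0.82 255;0 1.77 -0 -0.88 -0 -0.77 255;0 1.78 -0 -0.91 -0 -0.72 255
```

jog_arm(plan="0 1.8 0 -0.5 0 -1.1 255;0 1.8 0 -0.6 0 -1.0 255;0 1.8 0 -0.6 0 -1.0 255;0 1.8 0 -0.7 0 -1.0 255;0 1.8 0 -0.7 0 -0.9 255;0 1.8 0 -0.8 0 -0.9 255;0 1.8 0 -0.8 0 -0.9 255;0 1.8 0 -0.8 0 -0.8 255;0 1.8 0 -0.9 0 -0.8 255;0 1.8 0 -0.9 0 -0.7 255")

```text
time_s: 5.27
position: [0.5985, -0.1296, 0.1554]
tool_rot: [[0.119, 0.992, -0.033], [0.922, -0.123, -0.368], [-0.369, 0.013, -0.929]]
ft_force: [12.3, -5.4, -8.1]
grip_width: 0.0211
gripper_force: 27.5
```

```bash
python3 t3.py 0 90 10 10
```

```text
[ 0.5985 -0.1296  0.1554] 5.2667 [-14.4251  32.0119  73.0909 -22.4809  72.558   -0.8663] 0.021060035336977808 [12.31   -5.4159 -8.0944] 27.4616602063179
handle th 45.19193877381182 r 0.15517510379888672 phi -21.683440849917876 lat 0.0014997520480791787
0.7 3.17 -0.3 -0.9 -0.01 -0.69 255;-0 3.16 0 -0.91 0 -0.66 255;-0 3.17 0 -0.93 0 -0.64 255;-0 3.17 0 -0.95 0 -0.61 255;-0 3.17 0 -0.96 0 -0.6 255;-0 3.17 0 -0.97 0 -0.56 255;-0 3.17 0 -0.98 0 -0.54 255;-0 3.16 0 -1 0 -0.52 255;-0 3.17 0 -1 0 -0.49 255;-0 3.17 0 -1.02 0 -0.47 255
```

jog_arm(plan="0 2.9 0 -0.9 -0.05 -0.7 255;0 2.9 0 -0.9 -0.05 -0.7 255;0 2.9 0 -0.9 0 -0.6 255;0 2.9 0 -0.9 0 -0.6 255;0 2.9 0 -1.0 0 -0.6 255;0 2.9 0 -1.0 0 -0.6 255;0 2.9 0 -1.0 0 -0.5 255;0 2.9 0 -1.0 0 -0.5 255;0 2.9 0 -1.0 0 -0.5 255;0 2.9 0 -1.0 0 -0.5 255")

```text
time_s: 6.1
position: [0.5873, -0.2138, 0.2232]
tool_rot: [[0.121, 0.992, 0.029], [0.984, -0.124, 0.125], [0.128, 0.014, -0.992]]
ft_force: [24.9, -7.0, -23.0]
grip_width: 0.0209
gripper_force: 28.0
```

```bash
python3 t3.py 0 125 33 10;python3 - <<'E'
from h import *
im=imaging.get_image("side"); save(im,"s3.png")
E
```

```text
[ 0.5873 -0.2138  0.2232] 6.1 [-33.7533  30.3811  61.5742   6.9131  90.6495 -26.7635] 0.02088365432279145 [ 24.8611  -7.043  -23.0478] 28.010342717170715
handle th 89.37298607510172 r 0.15533763860924568 phi 7.344226357441985 lat 0.0005562609237529568
0.79 2.57 -0 -0.83 -0.02 -0.33 255;0 2.56 0 -0.83 -0 -0.3 255;0 2.57 0 -0.83 -0 -0.3 255;0 2.56 0 -0.85 -0 -0.28 255;0 2.57 0 -0.84 -0 -0.26 255;0 2.56 0 -0.85 -0 -0.24 255;0 2.57 0 -0.86 -0 -0.23 255;0 2.56 0 -0.86 -0 -0.21 255;0 2.57 0 -0.86 -0 -0.2 255;0 2.57 0 -0.87 -0 -0.18 255
```

View pics/s3.png

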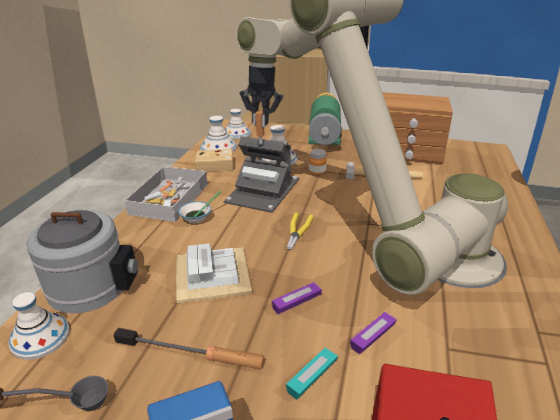

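The cover is upright at about 89° with the handle in the fingers at (262,110), and the bar is visible on the bed at (262,173). Side load is about 25 N, so I'll relieve it while swinging on.

jog_arm(plan="0 2.5 0 -0.8 0.06 -0.2 255;0 2.5 0 -0.8 0.06 -0.2 255;0 2.5 0 -0.8 0.04 -0.2 255;0 2.5 0 -0.8 0 -0.3 255;0 2.5 0 -0.8 0 -0.2 255;0 2.5 0 -0.8 0 -0.2 255;0 2.5 0 -0.8 0 -0.2 255;0 2.5 0 -0.9 0 -0.2 255;0 2.5 0 -0.9 0 -0.2 255;0 2.5 0 -0.9 0 -0.2 255")

```text
time_s: 6.98
position: [0.5763, -0.2966, 0.2185]
tool_rot: [[0.099, 0.992, 0.074], [0.839, -0.123, 0.53], [0.535, 0.01, -0.845]]
ft_force: [5.1, 2.5, -5.2]
grip_width: 0.0207
gripper_force: 22.5
```

```bash
python3 t3.py 0 143 45 6
```

```text
[ 0.5763 -0.2966  0.2185] 6.9833 [-47.4393  40.0799  50.2638  26.0079 109.6068 -36.0374] 0.02065591542013561 [ 5.1159  2.5038 -5.1546] 22.504716217517853
handle th 123.86156652081618 r 0.1529366018330391 phi 32.36803718198646 lat -0.00012185555734491491
0.49 2.11 0.24 -0.77 -0.02 -0.15 255;0 2.1 0 -0.77 0 -0.14 255;0 2.11 0.01 -0.77 0 -0.12 255;0 2.1 -0 -0.78 0 -0.11 255;0 2.11 -0 -0.78 0 -0.09 255;0 2.1 -0 -0.78 0 -0.07 255
```

jog_arm(plan="0 1.3 0 -0.6 0 -0.1 255;0 1.3 0 -0.6 0 -0.1 255;0 1.3 0 -0.6 0 -0.1 255;0 1.3 0 -0.6 0 -0.1 255;0 1.3 0 -0.6 0 -0.1 255;0 1.3 0 -0.5 0 -0.1 255;0 1.3 0 -0.5 0 0 255;0 1.3 0 -0.4 0 0 255;0 1 0 -0.3 0 0 255;0 1 0 -0.3 0 0 255")

```text
time_s: 7.82
position: [0.5707, -0.3394, 0.1927]
tool_rot: [[0.082, 0.992, 0.091], [0.705, -0.123, 0.698], [0.704, 0.007, -0.71]]
ft_force: [-1.2, 6.1, -6.3]
grip_width: 0.0208
gripper_force: 23.5
```

```bash
python3 t3.py 0 146 45 3
```

```text
[ 0.5707 -0.3394  0.1927] 7.8167 [-52.4607  47.8227  44.182   34.411  118.2159 -37.2732] 0.020768396880737682 [-1.1875  6.099  -6.278 ] 23.496298491954803
handle th 144.33321364875695 r 0.1522281019730216 phi 44.765190433987094 lat -0.0004651879633673314
0.33 0.08 0.27 -0.14 -0.01 -0.01 255;-0 0.08 -0 -0.15 -0 -0.01 255;-0 0.08 -0 -0.14 -0 -0 255
```

jog_arm(plan="0 0 0 -0.15 0 0 255;0 0 0 -0.15 0 0 255;0 0 0 -0.15 0 0 255;0 0 0 0 0 0 255")

```text
time_s: 8.15
position: [0.5703, -0.3421, 0.1904]
tool_rot: [[0.081, 0.993, 0.091], [0.706, -0.122, 0.697], [0.703, 0.008, -0.711]]
ft_force: [-3.8, 7.6, -5.3]
grip_width: 0.0208
gripper_force: 24.1
```

```bash
python3 t3.py 0 146 45 1
python3 - <<'E'
from h import *
im=imaging.get_image("top"); W=cloud(im)
t=cv2.cvtColor(im["pixels"],cv2.COLOR_RGB2BGR)
a=cv2.resize(t[120:240,300:440],(560,480),interpolation=cv2.INTER_CUBIC)
cv2.imwrite("pics/t4.png",a)
E
```

```text
[ 0.5703 -0.3421  0.1904] 8.15 [-52.5919  48.0791  43.9749  34.2529 118.2087 -37.5153] 0.020818576304785025 [-3.7735  7.589  -5.269 ] 24.1039976477623
handle th 145.6741906719021 r 0.15229124671912136 phi 44.68414812436056 lat -0.0004804981651309911
0.31 0.32 0.32 -0.08 -0.01 -0 255
```

View pics/t4.png

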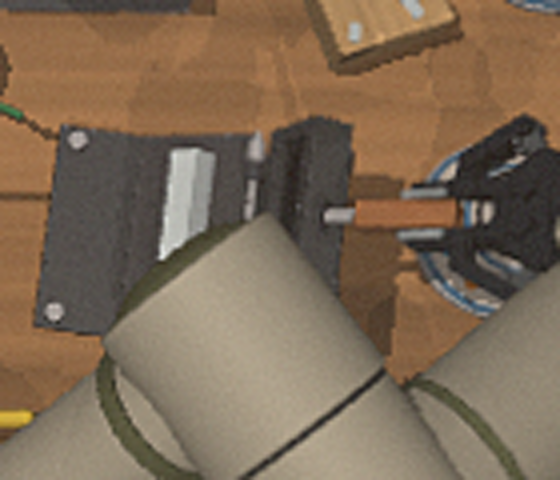

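jog_arm(plan="0 0 0 -0.15 0 0 255;0 0 0 -0.15 0 0 255;0 0 0 -0.1 0 0 255;0 0 0 0 0 0 255")

```text
time_s: 8.53
position: [0.5703, -0.3421, 0.1903]
tool_rot: [[0.076, 0.993, 0.089], [0.704, -0.117, 0.7], [0.706, 0.009, -0.708]]
ft_force: [-5.8, 22.8, 7.0]
grip_width: 0.0209
gripper_force: 27.0
```

```bash
python3 t3.py 0 146 45 1
python3 - <<'E'
from h import *
from g import HG,X,Y
im=imaging.get_image("top"); W=cloud(im)
hsv=cv2.cvtColor(im["pixels"],cv2.COLOR_RGB2HSV)
d=W-HG; x=d@X; y=d@Y; z=d[...,2]
m=(hsv[...,1]>110)&(hsv[...,2]>50)&(abs(y)<.02)&(x>.03)&(x<.2)&(z>.04)
print(m.sum(), np.polyfit(x[m],z[m],1), x[m].min(),x[m].max(),"expect slope",np.tan(np.radians(145-180+0)))
E
```

```text
[ 0.5703 -0.3421  0.1903] 8.5333 [-52.6031  48.2222  43.7969  34.374  118.4959 -37.6983] 0.020920800084430896 [-5.7607 22.7979  6.9974] 26.97799801826477
handle th 145.73294381344198 r 0.15229231015703337 phi 44.91773709756746 lat -0.0004741442953831395
0.18 0.08 0.57 -0.07 -0.01 -0 255
208 [0.7877 0.0488] 0.05425240137726361 0.1854293164163513 expect slope -0.7002075382097097
```

The force rose to about 21 N and motion stalled; the handle angle is about 145°. The cover is on its pads. Relax, release, retreat.

jog_arm(plan="0 0 0 0.3 0 0 255;0 0 0 0 0 0 120;0 0 0 0 0 0 120;0 0 0 0 0 0 110;0 0 0 0 0 -1 110;0 0 0 0 0 -2 110;0 0 0 0 0 -3 110;0 0 0 0 0 -3 110;0 0 0 0 0 -3 110")

```text
time_s: 9.33
position: [0.5588, -0.4279, 0.2767]
tool_rot: [[0.081, 0.992, 0.094], [0.709, -0.123, 0.695], [0.701, 0.01, -0.713]]
ft_force: [0.8, -0.6, 0.8]
grip_width: 0.0487
gripper_force: 0.0
```

```bash
cat > t5.py <<'E'
from m2 import *
from g import HG,X,Y,now
R,p,s=now(); print(p,s["time_s"],s["q"],s["grip_width"],s["ft_force"])
u=X*np.cos(np.radians(35))+np.array([0,0,1])*np.sin(np.radians(35)); n=np.cross(u,Y)
B=HG-.041*X; B[2]=.062; print("bed pred",B)
for c in("top","side"):
    im=imaging.get_image(c); W=cloud(im); save(im,c+"5.png")
    hsv=cv2.cvtColor(im["pixels"],cv2.COLOR_RGB2HSV)
    d=W-HG; x=d@X; y=d@Y; z=d[...,2]
    m=(hsv[...,1]>110)&(hsv[...,2]>50)&(abs(y)<.02)&(x>.03)&(x<.2)&(z>.04)
    if m.sum()>10: print("handle slope",m.sum(), np.polyfit(x[m],z[m],1))
    e=W-B; N=np.abs(e@n); U=e@u; V=e@Y
    m=(e@n>.017 if (e@n)[np.isfinite(e@n)].size else 0)&(e@n<.03)&(abs(U)<.03)&(abs(V)<.08)&(hsv[...,1]<60)&(hsv[...,2]>90)
    m=big(m); Q=np.c_[U[m],V[m]]*1000; print(c,"bar top n",m.sum(),np.median((e@n)[m]),cv2.minAreaRect(Q.astype(np.float32)),Q.min(0),Q.max(0),Q.mean(0))
    r=models.tip_of(c,"bar"); print([(q["confidence"],q["at"],atz(im,q["at"],.062)) for q in r[:2]])
E
python3 t5.py
```

```text
[ 0.5588 -0.4279  0.2767] 9.3333 [-56.9646  54.0642  17.2148  42.1611 137.0672 -25.7661] 0.04870530036890334 [ 0.788  -0.6466  0.7718]
bed pred [ 0.5866 -0.2127  0.062 ]
handle slope 216 [0.5871 0.0658]
top bar top n 281 0.023717471156521282 ((-1.5072822570800781, -0.2792778015136719), (115.35272216796875, 28.36015510559082), 89.4654312133789) [-16.0043 -57.9605] [12.6514 57.5269] [-1.1116 -2.069 ]
[(0.69, [346.1, 174.4], array([ 0.5938, -0.2065,  0.062 ]))]
handle slope 158 [0.63   0.0613]
side bar top n 271 0.02516907517571539 ((-5.498632431030273, 0.6942863464355469), (113.3491439819336, 28.603525161743164), 89.66271209716797) [-19.9448 -55.9257] [ 8.9977 57.402 ] [-7.1645 -0.1539]
[(0.86, [263.1, 174.3], array([ 0.5824, -0.2151,  0.062 ]))]
```

The bar (network confidence 0.86) lies on the bed. Its depth offset says the mould really is about 4 mm further to its −x, so I'll correct for that and plan the bar grasp.

```bash
cat >> g.py <<'E'
HG=HG-.004*X
u=X*np.cos(D(35))+Z*np.sin(D(35)); n=np.cross(u,Y)
B=HG-.041*X; B[2]=.062
Rb=np.c_[-Y,-u,-n]
E
cat > t6.py <<'E'
from g import *
R,p,s=now(); pre=B+n*.10
via=np.array([.575,-.31,.35]); Rm=Ro.from_matrix(R)*Ro.from_rotvec(Ro.from_matrix(R.T@Rb).as_rotvec()*.5)
a=line(R,p,Rm.as_matrix(),via,8)+line(Rm.as_matrix(),via,Rb,pre,9)
print(B,pre,np.degrees(np.linalg.norm(Ro.from_matrix(R.T@Rb).as_rotvec())))
o=rows(R,p,a,110)
for k in range(0,len(o),10): print(";".join(o[k:k+10]))
E
python3 t6.py
```

```text
[ 0.5871 -0.2088  0.062 ] [ 0.594  -0.1518  0.1439] 114.24926382773361
3.88 -3.82 -4.62 1.72 0.02 0.37 110;3.87 -3.81 -4.63 1.73 0.18 0.25 110;3.88 -3.82 -4.63 1.72 0.33 0.11 110;3.88 -3.81 -4.62 1.69 0.48 -0.03 110;3.88 -3.82 -4.63 1.64 0.6 -0.17 110;3.88 -3.81 -4.62 1.58 0.71 -0.33 110;3.87 -3.82 -4.63 1.48 0.82 -0.48 110;3.88 -3.81 -4.62 1.38 0.89 -0.63 110;3.45 -3.4 -4.11 0.61 1.6 2.33 110;3.45 -3.39 -4.11 0.63 1.78 2.2 110
3.44 -3.39 -4.11 0.62 1.95 2.04 110;3.45 -3.39 -4.11 0.59 2.12 1.88 110;3.45 -3.39 -4.12 0.54 2.27 1.72 110;3.44 -3.4 -4.11 0.46 2.4 1.55 110;3.45 -3.39 -4.11 0.38 2.51 1.38 110;3.45 -3.39 -4.11 0.27 2.62 1.2 110;3.45 -3.39 -4.11 0.15 2.7 1.03 110
```

jog_arm(plan="3.9 -3.8 -4.6 1.7 0 0.4 110;3.9 -3.8 -4.6 1.7 0.2 0.2 110;3.9 -3.8 -4.6 1.7 0.3 0.1 110;3.9 -3.8 -4.6 1.7 0.5 0 110;3.9 -3.8 -4.6 1.6 0.6 -0.2 110;3.9 -3.8 -4.6 1.6 0.7 -0.3 110;3.9 -3.8 -4.6 1.5 0.8 -0.5 110;3.9 -3.8 -4.6 1.4 0.9 -0.6 110;3.4 -3.4 -4.1 0.6 1.6 2.3 110;3.4 -3.4 -4.1 0.6 1.8 2.2 110")

```text
time_s: 10.37
position: [0.5791, -0.2731, 0.3047]
tool_rot: [[-0.727, 0.626, -0.284], [0.664, 0.746, -0.057], [0.176, -0.229, -0.957]]
ft_force: [1.2, -1.7, -1.5]
grip_width: 0.0486
gripper_force: 0.0
```

jog_arm(plan="3.4 -3.4 -4.1 0.6 2.0 2.0 110;3.4 -3.4 -4.1 0.6 2.1 1.9 110;3.4 -3.4 -4.1 0.5 2.3 1.7 110;3.4 -3.4 -4.1 0.5 2.4 1.5 110;3.4 -3.4 -4.1 0.4 2.5 1.4 110;3.4 -3.4 -4.1 0.3 2.6 1.2 110;3.4 -3.4 -4.1 0.2 2.7 1.0 110;0 0 0 0 0 0 110")

```text
time_s: 11.03
position: [0.5893, -0.1446, 0.1391]
tool_rot: [[-0.994, 0.084, -0.076], [0.112, 0.819, -0.563], [0.015, -0.568, -0.823]]
ft_force: [-0.9, -0.2, -1.3]
grip_width: 0.0483
gripper_force: 0.0
```

```bash
cat > go.py <<'E'
from g import *
import sys
def go(Rt_,pt,n,claw,show=True):
    R,p,s=now(); print("pos",p,"t",s["time_s"],"q",np.round(s["q"],1),"w",round(s["grip_width"],4),"F",s["ft_force"],s["gripper_force"])
    print("err tool mm",R.T@(pt-p)*1000,"deg",Ro.from_matrix(R.T@Rt_).as_rotvec(degrees=True))
    o=rows(R,p,line(R,p,Rt_,pt,n),claw)
    for k in range(0,n,10): print(";".join(o[k:k+10]))
E
python3 -c "
from go import *
go(Rb,B+n*.06,4,110)"
```

```text
pos [ 0.5893 -0.1446  0.1391] t 11.0333 q [-11.1  34.7  76.  -36.8  71.2 -82.1] w 0.0483 F [-0.9414 -0.2452 -1.3365] 0.0
err tool mm [-5.7246 -8.49   39.7784] deg [ 0.3752 -0.3962  0.9481]
0.09 -0.1 0.24 -0.14 -0.21 0.99 110;0.1 -0.1 0.23 -0.15 -0.21 1 110;0.09 -0.1 0.24 -0.14 -0.21 1 110;0.1 -0.1 0.24 -0.14 -0.21 0.99 110
```

jog_arm(plan="0.1 -0.1 0.2 -0.1 -0.2 1 110;0.1 -0.1 0.2 -0.2 -0.2 1 110;0.1 -0.1 0.3 -0.1 -0.2 1 110;0.1 -0.1 0.2 -0.2 -0.2 1 110;0 0 0 0 0 0 110")

```text
time_s: 11.45
position: [0.5951, -0.183, 0.1158]
tool_rot: [[-0.991, 0.119, -0.068], [0.136, 0.81, -0.57], [-0.012, -0.574, -0.819]]
ft_force: [-0.4, -0.0, -0.1]
grip_width: 0.0484
gripper_force: 0.0
```

```bash
python3 -c "
from go import *
go(Rb,B,5,110)
im=imaging.get_image('side'); save(im,'s6.png')
t=cv2.imread('pics/s6.png'); cv2.imwrite('pics/s6c.png',cv2.resize(t[120:220,200:320],(720,600),interpolation=cv2.INTER_CUBIC))"
```

```text
pos [ 0.5951 -0.183   0.1158] t 11.45 q [-14.4  36.8  76.6 -38.2  66.8 -80.7] w 0.0484 F [-0.4454 -0.0458 -0.0895] 0.0
err tool mm [ 5.1329  9.021  59.2474] deg [-0.0151  0.085  -1.0879]
-0 0.02 -0.22 0.1 0.18 1.18 110;-0.01 0.01 -0.22 0.1 0.18 1.19 110;0 0.02 -0.21 0.1 0.18 1.18 110;-0 0.02 -0.22 0.1 0.18 1.19 110;-0.01 0.01 -0.22 0.1 0.19 1.19 110
```

View pics/s6c.png

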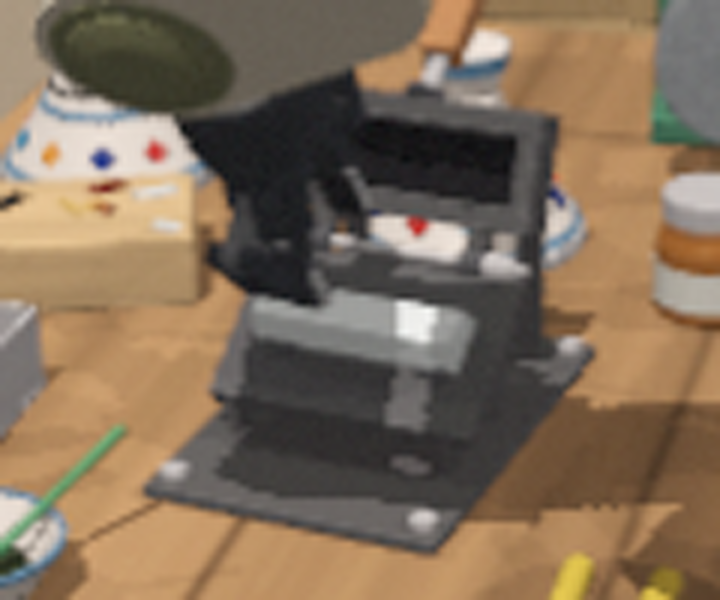

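The cover stays open, leaning on its posts. The bar is at (360,325) and the gripper above it, a bit uphill (+u). Descend with correction and stop short to check.

jog_arm(plan="0 0 -0.2 0.1 0.2 1.1 110;0 0 -0.2 0.1 0.2 1.1 110;0 0 -0.3 0.1 0.2 1.1 110;0 0 -0.2 0.1 0.2 1.0 110;0 0 0 0 0 0 110;0 0 0 0 0 0 110")

```text
time_s: 12.0
position: [0.5896, -0.1982, 0.0766]
tool_rot: [[-0.993, 0.101, -0.067], [0.121, 0.813, -0.57], [-0.003, -0.574, -0.819]]
ft_force: [-0.4, -0.4, 0.2]
grip_width: 0.0485
gripper_force: 0.0
```

```bash
python3 -c "
from go import *
go(Rb,B,2,110)"
```

```text
pos [ 0.5896 -0.1982  0.0766] t 12.0 q [-16.   39.2  79.5 -40.   61.6 -79.2] w 0.0485 F [-0.4289 -0.3647  0.246 ] 0.0
err tool mm [ 1.2447 -0.4813 18.2121] deg [-0.0108  0.1892 -0.0458]
-0.01 0.09 -0.02 0.06 -0.02 0.91 110;-0 0.1 -0.03 0.06 -0.03 0.91 110
```

jog_arm(plan="0 0.1 0 0.1 0 0.8 110;0 0.1 0 0 0 0.6 110;0 0 0 0 0 0.2 110;0 0 0 0 0 0 110;0 0 0 0 0 0 255;0 0 0 0 0 0 255;0 0 0 0 0 0 255;0 0 0 0 0 0 255;0 0 0 0 0 0 255", grip_force=55)

```text
time_s: 12.75
position: [0.588, -0.2066, 0.0646]
tool_rot: [[-0.993, 0.101, -0.068], [0.122, 0.813, -0.57], [-0.002, -0.574, -0.819]]
ft_force: [-0.9, 4.3, 3.6]
grip_width: 0.027
gripper_force: 53.8
```

```bash
python3 -c "
from go import *
go(Rb,B+.1*n,8,255)"
```

```text
pos [ 0.588  -0.2066  0.0646] t 12.75 q [-16.8  40.1  80.1 -40.7  60.1 -78.7] w 0.027 F [-0.862   4.3187  3.6115] 53.75425048638135
err tool mm [  0.5243  -0.3981 -96.5663] deg [-0.0109  0.1096 -0.0803]
-0 0.01 -0.01 0.01 -0 -1.21 255;-0 0.02 -0.01 0 -0.01 -1.2 255;-0 0.01 -0.01 0.01 -0 -1.21 255;-0.01 0.01 -0.01 0.01 -0.01 -1.21 255;0 0.02 -0.01 0.01 -0 -1.21 255;0 0.01 -0.01 0 -0.01 -1.2 255;0 0.02 -0.01 0.01 -0 -1.21 255;-0 0.01 -0.01 0.01 -0.01 -1.21 255
```

jog_arm(plan="0 0 0 0 0 -0.4 255;0 0 0 0 0 -0.8 255;0 0 0 0 0 -1.2 255;0 0 0 0 0 -1.4 255;0 0 0 0 0 -1.4 255;0 0 0 0 0 -1.4 255;0 0 0 0 0 -1.4 255;0 0 0 0 0 -1.4 255;0 0 0 0 0 -0.6 255;0 0 0 0 0 0 255")

```text
time_s: 13.58
position: [0.5953, -0.149, 0.1477]
tool_rot: [[-0.993, 0.101, -0.066], [0.121, 0.813, -0.57], [-0.004, -0.574, -0.819]]
ft_force: [0.2, -0.6, -5.4]
grip_width: 0.0269
gripper_force: 53.1
```

```bash
cat > brd.py <<'E'
from m2 import *
import g
R,p,s=g.now(); print(p,s["grip_width"],s["gripper_force"],s["ft_force"],s["time_s"])
for c in("top","side"):
    im=imaging.get_image(c); W=cloud(im)
    hsv=cv2.cvtColor(im["pixels"],cv2.COLOR_RGB2HSV); z=W[...,2]
    a=np.radians(25.5); bx=np.array([np.cos(a),np.sin(a),0]); by=np.array([-np.sin(a),np.cos(a),0]); O=np.array([.5828,.2195,0])
    e=W-O; x=e@bx*1000; y=e@by*1000
    ok=(abs(x)<90)&(abs(y)<90)
    wh=hsv[...,1]<60
    m=big(ok&(z>.049)&(z<.063)); print(c,"upper",m.sum(),[np.percentile(x[m],q) for q in(1,50,99)],[np.percentile(y[m],q) for q in(1,50,99)],np.median(z[m]))
    P=np.c_[x[m],y[m]]; print(cv2.minAreaRect(P.astype(np.float32)))
    # edge of overhang x as function of y
    for lo in range(-60,60,20):
        k=m&(y>lo)&(y<lo+20); 
        if k.sum()>5: print(lo,np.round([x[k].min(),x[k].max()],1),end=" ")
    print()
    m=ok&(z>.005)&(z<.018)&~wh; P=np.c_[x[m],y[m]]; print("board",cv2.minAreaRect(P.astype(np.float32)))
    m=ok&(z>.028)&(z<.040)&wh; print("low",[np.percentile(x[m],q) for q in(1,99)],[np.percentile(y[m],q) for q in(1,99)])
E
python3 brd.py
```

```text
[ 0.5953 -0.149   0.1477] 0.026883779137821893 53.10145157855004 [ 0.1773 -0.6095 -5.3701] 13.5833
top upper 598 [np.float64(-2.2383105440727573), np.float64(23.77754355230215), np.float64(51.13205080418475)] [np.float64(-55.46714520795599), np.float64(-1.6694136466143505), np.float64(53.04374039351892)] 0.05590977729111768
((24.747295379638672, -1.2854347229003906), (55.60319900512695, 110.8333969116211), 0.33441248536109924)
-60 [-2.8 51.5] -40 [-2.9 52.7] -20 [-1.8 52.4] 0 [-2.6 51.7] 20 [-2.8 51. ] 40 [-3.  49.8] 
board ((-0.33353424072265625, 0.13018035888671875), (179.2544708251953, 176.48687744140625), 89.67943572998047)
low [np.float64(-57.94172474897129), np.float64(2.4638085155477625)] [np.float64(-56.52799886524516), np.float64(51.70955002722605)]
side upper 771 [np.float64(-1.872670619428386), np.float64(25.356026327861223), np.float64(52.45035174311753)] [np.float64(-54.41788713382206), np.float64(9.950840817715944), np.float64(57.9069173642201)] 0.05687471125343646
((26.167144775390625, 0.305816650390625), (117.47994232177734, 56.978511810302734), 89.86595153808594)
-60 [-2.4 54.3] -40 [-1.5 54.4] -20 [-2.3 54.6] 0 [-1.7 51.7] 20 [-2.2 52.1] 40 [-1.9 52.9] 
board ((-0.8725051879882812, 0.48906707763671875), (173.71383666992188, 173.72779846191406), 0.39768993854522705)
low [np.float64(-56.05243015249275), np.float64(50.9550259866769)] [np.float64(-55.0877050504759), np.float64(57.36966391814782)]
```

The bar is held and lifted (weight reading −5.4 N). Now carry it to above the free room.

```bash
cat >> g.py <<'E'
a_=D(25.5); bx=np.array([np.cos(a_),np.sin(a_),0]); by=np.array([-np.sin(a_),np.cos(a_),0]); O=np.array([.5828,.2195,0])
Rp=np.c_[by,bx,-Z]
E
python3 -c "
from go import *
R,p,s=now()
v=p+np.array([0,.02,.07])
pt=O-.038*bx+Z*.09
Rm=(Ro.from_matrix(R)*Ro.from_rotvec(Ro.from_matrix(R.T@Rp).as_rotvec()*.2)).as_matrix()
v2=pt+Z*.07
a=line(R,p,Rm,v,4)+line(Rm,v,Rp,v2,13)+line(Rp,v2,Rp,pt,3)
o=rows(R,p,a,255)
print(pt)
for k in range(0,len(o),10): print(';'.join(o[k:k+10]))"
```

```text
[0.5485 0.2031 0.09  ]
-1.6 0.88 2.78 0.06 -0.6 -1.72 255;-1.6 0.88 2.78 0.06 -0.55 -1.73 255;-1.59 0.88 2.78 0.06 -0.51 -1.75 255;-1.6 0.88 2.78 0.06 -0.46 -1.76 255;-1.97 1.08 3.42 1.16 2.22 -0.77 255;-1.96 1.09 3.43 1.31 2.17 -0.68 255;-1.97 1.08 3.42 1.44 2.11 -0.57 255;-1.97 1.08 3.42 1.58 2.04 -0.48 255;-1.96 1.09 3.42 1.71 1.95 -0.37 255;-1.97 1.08 3.42 1.83 1.86 -0.28 255
-1.97 1.08 3.42 1.93 1.76 -0.18 255;-1.96 1.08 3.43 2.05 1.64 -0.08 255;-1.97 1.09 3.42 2.13 1.51 0.01 255;-1.97 1.08 3.42 2.23 1.39 0.1 255;-1.96 1.08 3.42 2.3 1.24 0.19 255;-1.97 1.09 3.43 2.36 1.1 0.28 255;-1.96 1.08 3.42 2.42 0.94 0.35 255;-0 -0 -0 0 -0 2.33 255;-0 -0 -0 0 -0 2.34 255;-0 -0 -0 0 -0 2.33 255
```

jog_arm(plan="-1.6 0.9 2.8 0.1 -0.6 -1.7 255;-1.6 0.9 2.8 0.1 -0.6 -1.7 255;-1.6 0.9 2.8 0.1 -0.5 -1.7 255;-1.6 0.9 2.8 0 -0.4 -1.8 255;-2 1.1 3.4 1.2 2.2 -0.8 255;-2 1.1 3.4 1.3 2.2 -0.7 255;-2 1.1 3.4 1.4 2.1 -0.6 255;-2 1.1 3.4 1.6 2.0 -0.5 255;-2 1.1 3.4 1.7 2.0 -0.4 255;-2 1.1 3.4 1.8 1.9 -0.3 255")

```text
time_s: 14.52
position: [0.5733, 0.025, 0.1903]
tool_rot: [[-0.763, 0.637, -0.11], [0.642, 0.728, -0.241], [-0.073, -0.254, -0.964]]
ft_force: [0.2, 0.6, -5.3]
grip_width: 0.0271
gripper_force: 53.4
```

jog_arm(plan="-2 1.1 3.4 1.9 1.8 -0.2 255;-2 1.1 3.4 2.0 1.6 -0.1 255;-2 1.1 3.4 2.1 1.5 0 255;-2 1.1 3.4 2.2 1.4 0.1 255;-2 1.1 3.4 2.3 1.2 0.2 255;-2 1.1 3.4 2.3 1.1 0.3 255;-2 1.1 3.4 2.4 0.9 0.3 255;0 0 0 0 0 2.3 255;0 0 0 0 0 2 255;0 0 0 0 0 0 255")

```text
time_s: 15.35
position: [0.5475, 0.2015, 0.1158]
tool_rot: [[-0.433, 0.902, -0.007], [0.902, 0.433, 0.006], [0.009, -0.004, -1.0]]
ft_force: [-1.0, -0.8, -5.0]
grip_width: 0.0269
gripper_force: 53.6
```

```bash
python3 -c "
from go import *
go(Rp,O-.038*bx+Z*.075,4,255)"
```

```text
pos [0.5475 0.2015 0.1158] t 15.35 q [  8.4  31.2  78.8   0.4  70.4 -17.4] w 0.0269 F [-0.9704 -0.8053 -5.024 ] 53.5933367209509
err tool mm [ 0.7106  1.8329 40.7726] deg [-0.2331 -0.5021  0.1306]
-0.06 -0.13 0.03 0.02 0.05 1.02 255;-0.06 -0.12 0.04 0.02 0.04 1.02 255;-0.05 -0.13 0.03 0.02 0.04 1.02 255;-0.06 -0.12 0.03 0.02 0.05 1.02 255
```

jog_arm(plan="-0.1 -0.1 0 0 0 1.0 255;-0.1 -0.1 0 0 0.1 1.0 255;0 -0.1 0 0 0.1 1.0 255;0 -0.1 0 0.1 0 1.0 255;0 -0.1 0 0 0 0.8 255;0 0 0 0 0 0 255;0 0 0 0 0 0 255")

```text
time_s: 15.93
position: [0.5513, 0.2042, 0.0719]
tool_rot: [[-0.433, 0.902, 0.007], [0.902, 0.433, 0.002], [-0.001, 0.007, -1.0]]
ft_force: [0.5, 0.5, -4.8]
grip_width: 0.0271
gripper_force: 53.6
```

```bash
python3 -c "
from go import *
go(Rp,O-.038*bx+Z*.0385,4,255)
im=imaging.get_image('side'); save(im,'s7.png')
t=cv2.imread('pics/s7.png'); cv2.imwrite('pics/s7c.png',cv2.resize(t[210:310,150:270],(720,600),interpolation=cv2.INTER_CUBIC))
W=cloud(im); np.save('W7.npy',W)
hsv=cv2.cvtColor(im['pixels'],cv2.COLOR_RGB2HSV)
e=W-O; x=e@bx*1000;y=e@by*1000;z=W[...,2]*1000
m=(x<-12)&(x>-70)&(z>44)&(z<95)&(abs(y)<80)&(hsv[...,1]<50)&(hsv[...,2]>90)
print(m.sum(),[np.percentile(v[m],[1,10,50,90,99]).round(1) for v in(x,y,z)])
"
```

```text
pos [0.5513 0.2042 0.0719] t 15.9333 q [  8.8  34.3  81.4   0.   63.9 -16.9] w 0.0271 F [ 0.4781  0.5061 -4.755 ] 53.64601188339293
err tool mm [ 0.2698 -3.2534 33.3349] deg [0.4254 0.0838 0.1278]
0.11 0.02 0.03 0.01 -0.08 0.83 255;0.1 0.02 0.03 0 -0.08 0.84 255;0.11 0.02 0.04 0.01 -0.08 0.83 255;0.11 0.02 0.03 0 -0.08 0.83 255
485 [array([-54.1, -47.3, -34.5, -22.2, -15.1]), array([-51.7, -34.9,  17.7,  57.5,  59.3]), array([71.4, 77.5, 90.7, 92.8, 94.1])]
```

View pics/s7c.png

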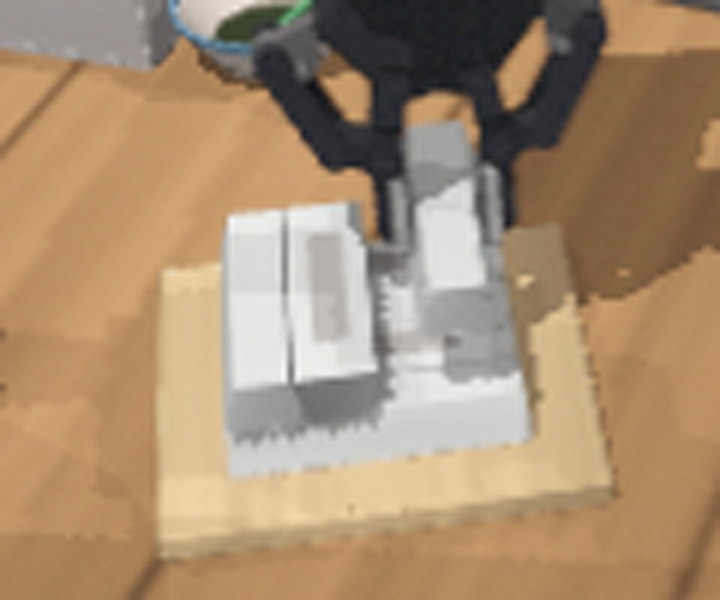

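The held bar (450,250) is level above the free room, with the fingers clear of turned_bar's edge (375,300) and the ends in line. Lowering until contact.

jog_arm(plan="0.2 0 0.1 0 -0.1 1 255;0.1 0 0 0 -0.1 1 255;0.1 0 0 0 -0.1 0.8 255;0 0 0 0 -0.1 0.3 255;0 0 0 0 0 0 255;0 0 0 0 0 0 255")

```text
time_s: 16.48
position: [0.548, 0.2025, 0.041]
tool_rot: [[-0.431, 0.902, 0.002], [0.902, 0.431, -0.001], [-0.002, 0.001, -1.0]]
ft_force: [-0.2, -0.7, -5.0]
grip_width: 0.0271
gripper_force: 53.7
```

```bash
python3 -c "
from go import *
go(Rp,O-.039*bx+Z*.0370,4,255)"
```

```text
pos [0.548  0.2025 0.041 ] t 16.4833 q [  8.7  36.4  83.4  -0.1  60.1 -16.8] w 0.0271 F [-0.1659 -0.7324 -4.9699] 53.65324007347226
err tool mm [ 0.3476 -0.2629  4.0203] deg [0.0587 0.0914 0.0185]
0.01 0.02 0 0.01 -0.01 0.1 255;0.02 0.03 0.01 0.01 -0 0.1 255;0.01 0.02 0 0.01 -0.01 0.1 255;0.02 0.02 0.01 0 -0.01 0.1 255
```

jog_arm(plan="0 0 0 0 0 0.1 255;0 0 0 0 0 0.1 255;0 0 0 0 0 0.1 255;0 0 0 0 0 0 255;0 0 0 0 0 0 255")

```text
time_s: 16.9
position: [0.548, 0.2025, 0.0382]
tool_rot: [[-0.431, 0.902, 0.002], [0.902, 0.431, -0.001], [-0.002, 0.001, -1.0]]
ft_force: [0.1, -0.9, -5.2]
grip_width: 0.0274
gripper_force: 53.6
```

jog_arm(plan="0 0 0 0 0 0.1 255;0 0 0 0 0 0 255;0 0 0 0 0 0 255")

```text
time_s: 17.15
position: [0.5481, 0.2026, 0.0374]
tool_rot: [[-0.431, 0.902, 0.002], [0.902, 0.431, -0.001], [-0.002, 0.002, -1.0]]
ft_force: [-1.4, 1.2, -3.6]
grip_width: 0.0273
gripper_force: 54.0
```

jog_arm(plan="0 0 0 0 0 0.05 255;0 0 0 0 0 0 200;0 0 0 0 0 0 147;0 0 0 0 0 0 147;0 0 0 0 0 0 147;0 0 0 0 0 -0.3 147;0 0 0 0 0 -1 147;0 0 0 0 0 -2 147;0 0 0 0 0 -2.5 147;0 0 0 0 0 0 147")

```text
time_s: 17.98
position: [0.5501, 0.203, 0.0999]
tool_rot: [[-0.431, 0.902, 0.01], [0.902, 0.431, 0.0], [-0.004, 0.009, -1.0]]
ft_force: [0.7, 0.7, 1.4]
grip_width: 0.0362
gripper_force: 0.0
```

```bash
cat > ub.py <<'E'
from go import *
from m2 import big
R,p,s=now(); print(p,s["time_s"],s["grip_width"],s["ft_force"],s["q"])
for c in("side","top"):
    im=imaging.get_image(c); W=cloud(im); hsv=cv2.cvtColor(im['pixels'],cv2.COLOR_RGB2HSV); save(im,c+"u.png")
    e=W-O; x=e@bx*1000;y=e@by*1000;z=W[...,2]*1000
    base=(z>52)&(z<61)&(abs(y)<80)&(hsv[...,1]<60)&(hsv[...,2]>70)
    for nm,m in(("new",base&(x<-6-0)&(x>-65)),("old",base&(x>-5)&(x<65)),("all",base&(x>-65)&(x<65))):
        if m.sum()<20: print(c,nm,m.sum()); continue
        m=big(m); P=np.c_[x[m],y[m]].astype(np.float32)
        print(c,nm,m.sum(),np.round(cv2.minAreaRect(P)[0],1),np.round(cv2.minAreaRect(P)[1],1),round(cv2.minAreaRect(P)[2],1),"x",np.percentile(x[m],[2,98]).round(1),"y",np.percentile(y[m],[1,99]).round(1))
E
python3 ub.py; python3 -c "
import cv2
t=cv2.imread('pics/sideu.png'); cv2.imwrite('pics/suc.png',cv2.resize(t[210:310,150:270],(720,600),interpolation=cv2.INTER_CUBIC))"
```

```text
[0.5501 0.203  0.0999] 17.9833 0.03623033783213698 [0.7254 0.6762 1.4396] [  8.7301  32.1354  79.9894  -0.076   67.2917 -16.7731]
side new 304 [-38.7   2.1] [114.5  24.4] 88.8 x [-49.9 -27.1] y [-53.1  58.2]
side old 722 [24.6  0.4] [116.7  54.5] 89.1 x [-1.3 51.6] y [-54.3  57.5]
side all 722 [24.6  0.4] [116.7  54.5] 89.1 x [-1.3 51.6] y [-54.3  57.5]
top new 42 [-40.3 -43.7] [23.2 23.3] 86.9 x [-51.6 -29.2] y [-54.7 -32.1]
top old 0
top all 42 [-40.3 -43.7] [23.2 23.3] 86.9 x [-51.6 -29.2] y [-54.7 -32.1]
```

The bar stands at x ≈ −38.7 in board coordinates, parallel, ends about 1 mm off. Next I turn 90° and push its free side with both fingers apart, for a yaw-stable push.

```bash
python3 -c "
from go import *
Rq=np.c_[bx,-by,-Z]
go(Rq,O-.080*bx+Z*.09+.0005*by,14,75)"
```

```text
pos [0.5483 0.2027 0.0961] t 18.0833 q [  8.7  32.4  80.3  -0.1  67.1 -16.8] w 0.0365 F [ 0.1377 -0.0031 -0.5879] 0.0
err tool mm [  0.8882 -41.6844   5.9151] deg [ 0.2853 -0.063  90.0238]
0.02 -0 6.43 0.01 -0.3 0.04 75;0.02 -0.01 6.43 -0.03 -0.29 0.04 75;0.02 -0 6.43 -0.06 -0.3 0.05 75;0.02 -0.01 6.43 -0.09 -0.28 0.04 75;0.02 -0 6.43 -0.13 -0.27 0.04 75;0.02 -0.01 6.43 -0.15 -0.26 0.05 75;0.02 -0 6.43 -0.18 -0.23 0.04 75;0.02 -0.01 6.43 -0.21 -0.22 0.04 75;0.02 -0 6.43 -0.22 -0.19 0.04 75;0.02 -0.01 6.43 -0.25 -0.16 0.05 75
0.02 -0 6.43 -0.27 -0.14 0.04 75;0.02 -0.01 6.43 -0.28 -0.1 0.04 75;0.02 -0 6.43 -0.28 -0.07 0.05 75;0.03 -0.01 6.43 -0.3 -0.04 0.04 75
```

jog_arm(plan="0 0 6.4 0 -0.3 0 75;0 0 6.4 0 -0.3 0 75;0.1 0 6.4 -0.1 -0.3 0 75;0 0 6.4 -0.1 -0.3 0.1 75;0 0 6.5 -0.1 -0.3 0 75;0 0 6.4 -0.2 -0.3 0 75;0 0 6.4 -0.2 -0.2 0.1 75;0 0 6.5 -0.2 -0.2 0 75;0 0 6.4 -0.2 -0.2 0.1 75;0.1 0 6.4 -0.3 -0.2 0 75")

```text
time_s: 18.92
position: [0.519, 0.1895, 0.0908]
tool_rot: [[0.629, 0.777, -0.003], [0.777, -0.629, -0.001], [-0.002, -0.002, -1.0]]
ft_force: [-0.3, 0.5, 0.3]
grip_width: 0.06
gripper_force: 0.0
```

jog_arm(plan="0 0 6.4 -0.3 -0.1 0 75;0 0 6.4 -0.3 -0.1 0.1 75;0 0 6.5 -0.3 -0.1 0 75;0.1 0 6.4 -0.3 0 0.1 75;0 0 0 0 0 0 75;0 0 0 0 0 0 75")

```text
time_s: 19.42
position: [0.5084, 0.1837, 0.0892]
tool_rot: [[0.9, 0.435, -0.003], [0.435, -0.9, 0.001], [-0.002, -0.002, -1.0]]
ft_force: [0.6, -0.4, 0.9]
grip_width: 0.0603
gripper_force: 0.0
```

```bash
cat > pu.py <<'E'
from go import *
Rq=np.c_[bx,-by,-Z]
R,p,s=now(); e=p-O; print("TCP board x,y",e@bx*1000,e@by*1000,p[2]*1000)
go(Rq,O+float(sys.argv[1])*bx+float(sys.argv[2])*Z+.0005*by,int(sys.argv[3]),75)
E
python3 pu.py -.080 .034 5; python3 ub.py
```

```text
TCP board x,y -82.58394969794203 -0.25322856657344894 89.23812335723872
pos [0.5084 0.1837 0.0892] t 19.4167 q [ 7.3 29.3 87.8  0.1 63.  71.4] w 0.0603 F [ 0.5702 -0.3564  0.8806] 0.0
err tool mm [ 2.7176 -0.6075 55.2335] deg [-0.1365  0.1349  0.3058]
-0.03 0.03 0.06 0.05 -0.01 1.1 75;-0.02 0.02 0.06 0.06 -0.01 1.11 75;-0.03 0.03 0.06 0.05 -0.02 1.1 75;-0.03 0.03 0.06 0.05 -0.01 1.11 75;-0.03 0.02 0.07 0.06 -0.02 1.1 75
[0.5084 0.1837 0.0892] 19.4167 0.06033886873197707 [ 0.5702 -0.3564  0.8806] [ 7.272  29.3266 87.802   0.0976 63.0425 71.4218]
side new 309 [-38.6   3.4] [114.9  24.2] 89.9 x [-49.8 -27.2] y [-52.6  58.4]
side old 725 [24.5  1. ] [116.4  54.6] 89.1 x [-1.2 51.7] y [-55.6  57.1]
side all 725 [24.5  1. ] [116.4  54.6] 89.1 x [-1.2 51.7] y [-55.6  57.1]
top new 0
top old 103 [ 38.7 -20.1] [73.1 23.8] 89.5 x [28.5 50.3] y [-56.   13.9]
top all 103 [ 38.7 -20.1] [73.1 23.8] 89.5 x [28.5 50.3] y [-56.   13.9]
```

jog_arm(plan="0 0 0.1 0.1 0 1.1 75;0 0 0.1 0 0 1.1 75;0 0 0.1 0.1 0 1.1 75;0 0 0 0 0 1.1 75;0 0 0 0.1 0 1.1 75;0 0 0 0.3 0 0 75;0 0 0 0.3 0 0 75;0 0 0 0.2 0 0 75;0 0 0 0 0 0 75")

```text
time_s: 20.27
position: [0.5193, 0.1888, 0.0353]
tool_rot: [[0.904, 0.428, -0.0], [0.428, -0.904, 0.002], [0.0, -0.002, -1.0]]
ft_force: [-0.9, 0.2, 1.1]
grip_width: 0.0601
gripper_force: 0.0
```

```bash
python3 pu.py -.042 .034 10; python3 ub.py; python3 -c "
import cv2
t=cv2.imread('pics/sideu.png'); cv2.imwrite('pics/suc.png',cv2.resize(t[210:310,150:270],(720,600),interpolation=cv2.INTER_CUBIC))"
```

```text
TCP board x,y -70.47584263100889 -0.3688846397004873 35.31101223552249
pos [0.5193 0.1888 0.0353] t 20.2667 q [ 7.7 34.5 89.   0.1 56.5 72.2] w 0.0601 F [-0.9023  0.1654  1.0712] 0.0
err tool mm [28.4732 -0.9403  1.3191] deg [-0.0901 -0.0135 -0.1478]
-0.01 -0 -0.01 0.28 -0.01 0.01 75;-0.01 -0 -0.02 0.29 -0.01 0.02 75;-0.01 -0 -0.01 0.28 -0.01 0.01 75;-0.01 -0.01 -0.02 0.29 -0.01 0.01 75;-0.01 0 -0.01 0.28 -0.01 0.02 75;-0 0 -0.02 0.29 -0.01 0.01 75;-0.01 0 -0.01 0.28 -0 0.01 75;-0.01 -0 -0.02 0.29 -0.01 0.02 75;-0.01 -0 -0.01 0.28 -0.01 0.01 75;-0.01 -0 -0.02 0.29 -0.01 0.01 75
[0.5193 0.1888 0.0353] 20.2667 0.06008509151522598 [-0.9023  0.1654  1.0712] [ 7.6612 34.5394 89.0112  0.1078 56.464  72.2494]
side new 313 [-38.7   2.3] [115.8  24.4] 89.9 x [-50.2 -26.8] y [-53.2  58.8]
side old 726 [24.5 -0.8] [117.7  54.5] 89.1 x [-1.1 51.6] y [-54.8  57.3]
side all 726 [24.5 -0.8] [117.7  54.5] 89.1 x [-1.1 51.6] y [-54.8  57.3]
top new 0
top old 127 [ 37.6 -21.5] [68.8 27.1] 88.1 x [24.8 50.4] y [-55.4  10.6]
top all 127 [ 37.6 -21.5] [68.8 27.1] 88.1 x [24.8 50.4] y [-55.4  10.6]
```

View pics/suc.png

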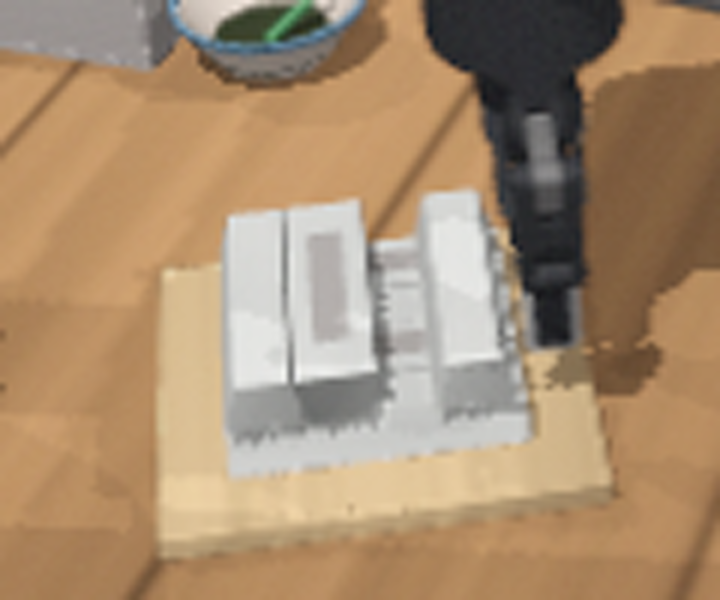

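Turned_bar at (330,290) and the new bar at (460,280) are parallel; its near end is about 1–2 mm towards the camera. The fingers stand behind it at (550,320). Pushing.

jog_arm(plan="0 0 0 0.3 0 0 75;0 0 0 0.3 0 0 75;0 0 0 0.3 0 0 75;0 0 0 0.3 0 0 75;0 0 0 0.3 0 0 75;0 0 0 0.3 0 0 75;0 0 0 0.3 0 0 75;0 0 0 0.2 0 0 75;0 0 0 0 0 0 75;0 0 0 0 0 0 75")

```text
time_s: 21.2
position: [0.5392, 0.1985, 0.0347]
tool_rot: [[0.904, 0.428, -0.002], [0.428, -0.904, 0.001], [-0.001, -0.002, -1.0]]
ft_force: [-2.7, -0.4, 4.4]
grip_width: 0.0603
gripper_force: 2.1
```

```bash
sed -i 's/(x<-6-0)/(x<-3.5-float(__import__("sys").argv[1]))/; s/(x>-5)/(x>-3)/' ub.py; python3 pu.py -.042 .034 3; python3 ub.py 1
```

```text
TCP board x,y -48.43032744044725 -0.2175252831356067 34.74481544610295
pos [0.5392 0.1985 0.0347] t 21.2 q [ 8.4 36.2 85.3  0.1 58.6 73. ] w 0.0603 F [-2.7202 -0.4342  4.3602] 2.138599595054984
err tool mm [ 6.4293 -0.735   0.7368] deg [-0.1211  0.0855 -0.1696]
-0.04 0.03 -0.06 0.21 -0.02 0.02 75;-0.04 0.03 -0.05 0.22 -0.03 0.03 75;-0.04 0.03 -0.06 0.21 -0.02 0.02 75
[0.5392 0.1985 0.0347] 21.2 0.0602722411912264 [-2.7202 -0.4342  4.3602] [ 8.3646 36.2377 85.251   0.1062 58.6287 72.9787]
side new 303 [-23.6   2. ] [114.6  24.4] 89.6 x [-34.7 -12. ] y [-53.8  58.5]
side old 723 [24.5  0.3] [117.   54.6] 89.2 x [-1.1 51.6] y [-54.1  56.9]
side all 723 [24.5  0.3] [117.   54.6] 89.2 x [-1.1 51.6] y [-54.1  56.9]
top new 0
top old 1
top all 1
```

jog_arm(plan="0 0 0 0.2 0 0 75;0 0 0 0.3 0 0 75;0 0 0 0.3 0 0 75;0 0 0 0.15 0 0 75;0 0 0 0 0 0 75;0 0 0 0 0 0 75")

```text
time_s: 21.8
position: [0.5478, 0.2025, 0.0347]
tool_rot: [[0.904, 0.428, -0.002], [0.428, -0.904, 0.001], [-0.001, -0.002, -1.0]]
ft_force: [-3.2, -1.3, 4.7]
grip_width: 0.0603
gripper_force: 2.4
```

```bash
python3 pu.py -.037 .035 3; python3 ub.py 0.5
```

```text
TCP board x,y -38.87533007626657 -0.3201834405885004 34.71578910464808
pos [0.5478 0.2025 0.0347] t 21.8 q [ 8.6 37.  83.6  0.1 59.5 73.3] w 0.0603 F [-3.1826 -1.2602  4.7067] 2.3993930965662003
err tool mm [ 1.8724 -0.8265 -0.2851] deg [-0.1163  0.0777 -0.1747]
-0.04 0.03 -0.06 0.06 -0.03 -0.01 75;-0.04 0.02 -0.06 0.06 -0.03 -0.01 75;-0.04 0.03 -0.05 0.07 -0.02 -0.01 75
[0.5478 0.2025 0.0347] 21.8 0.06031934733505444 [-3.1826 -1.2602  4.7067] [ 8.6376 36.9522 83.6187  0.1032 59.5371 73.26  ]
side new 281 [-15.2   1.7] [115.6  22.1] 90.0 x [-25.3  -4.5] y [-52.6  58.8]
side old 739 [24.5  0.4] [117.   55.5] 89.7 x [-1.9 51.7] y [-54.8  57.8]
side all 1033 [12.7  0.7] [117.1  78.4] 89.3 x [-24.   51.4] y [-54.7  58.4]
top new 0
top old 0
top all 0
```

jog_arm(plan="0 0 0 0.1 0 0 75;0 0 0 0 0 0 75;0 0 0 0 0 0 75")

```text
time_s: 22.15
position: [0.5483, 0.2027, 0.0347]
tool_rot: [[0.904, 0.428, -0.003], [0.428, -0.904, 0.001], [-0.003, -0.002, -1.0]]
ft_force: [-5.7, -2.6, 6.4]
grip_width: 0.0604
gripper_force: 3.8
```

jog_arm(plan="0 0 0 0.05 0 0 75;0 0 0 0 0 0 75;0 0 0 0 0 0 75")

```text
time_s: 22.4
position: [0.5484, 0.2028, 0.0347]
tool_rot: [[0.904, 0.428, -0.004], [0.428, -0.904, 0.0], [-0.004, -0.002, -1.0]]
ft_force: [-8.2, -3.9, 6.8]
grip_width: 0.0603
gripper_force: 4.8
```

```bash
python3 pu.py -.037 .035 3; python3 ub.py 0.5
```

```text
TCP board x,y -38.285140966178545 -0.2912819339305741 34.691070077036144
pos [0.5484 0.2028 0.0347] t 22.4 q [ 8.7 37.  83.4  0.1 59.8 73.3] w 0.0603 F [-8.1583 -3.9168  6.7785] 4.848611690104008
err tool mm [ 1.2818 -0.7956 -0.3118] deg [-0.1214  0.2017 -0.1614]
-0.04 0.07 -0.05 0.04 -0.03 -0.01 75;-0.04 0.06 -0.06 0.05 -0.02 -0.01 75;-0.04 0.07 -0.05 0.04 -0.03 -0.01 75
[0.5484 0.2028 0.0347] 22.4 0.06027685100783907 [-8.1583 -3.9168  6.7785] [ 8.6714 37.0406 83.422   0.0673 59.7655 73.2988]
side new 279 [-16.9   1.7] [115.5  25.6] 90.0 x [-25.3  -4.5] y [-54.   58.3]
side old 736 [24.4  1. ] [117.3  55.1] 89.3 x [-1.7 51.7] y [-54.6  57.5]
side all 1030 [10.9  1.1] [117.3  82. ] 89.3 x [-23.8  51.4] y [-54.6  57.9]
top new 0
top old 0
top all 0
```

The push force rose from 3 to 9 N and motion stalled: the bars touch. Backing off and checking.

jog_arm(plan="0 0 0 -0.3 0 0 75;0 0 0 -1 0 0 75;0 0 0 -2 0 0 75;0 0 0 -2 0 0 75;0 0 0 -1.5 0 -1 75;0 0 0 -2 0 -3 75;0 0 0 -3 0 -3 75;0 0 0 -3 0 -3 75;0 0 0 -3 0 -3 75;0 0 0 -2 0 -3 75")

```text
time_s: 23.33
position: [0.37, 0.1184, 0.1942]
tool_rot: [[0.904, 0.428, -0.002], [0.428, -0.904, 0.001], [-0.001, -0.002, -1.0]]
ft_force: [0.8, -0.2, 0.6]
grip_width: 0.0604
gripper_force: 0.0
```

jog_arm(plan="0 0 0 0 -3.5 0 75;0 0 0 0 -3.5 0 75;0 0 0 0 3.5 0 75;0 0 0 0 3.9 0 75;0 0 0 0 3.9 0 75;0 0 0 0 3.9 0 75;0 0 0 0 3.9 0 75;0 0 0 0 3.9 0 75;0 0 0 0 3.9 0 75;0 0 0 0 0 0 75")

```text
time_s: 24.17
position: [0.4602, -0.0665, 0.1926]
tool_rot: [[0.906, 0.423, 0.001], [0.423, -0.906, -0.001], [0.001, 0.001, -1.0]]
ft_force: [-0.1, 0.4, 0.0]
grip_width: 0.0601
gripper_force: 0.0
```

```bash
python3 ub.py 0.5; python3 -c "
import cv2,numpy as np
t=cv2.imread('pics/sideu.png'); a=cv2.resize(t[215:305,160:260],(400,360),interpolation=cv2.INTER_CUBIC)
t=cv2.imread('pics/topu.png'); b=cv2.resize(t[140:230,160:260],(400,360),interpolation=cv2.INTER_CUBIC)
cv2.imwrite('pics/fin.png',np.hstack([a,b]))"
```

```text
[ 0.4602 -0.0665  0.1926] 24.1667 0.06011210617939918 [-0.094   0.4385  0.0045] [-22.843   15.3539  91.0647  -0.0251  73.5051  42.1124]
side new 283 [-14.8   2.3] [113.3  21.6] 89.9 x [-25.2  -4.4] y [-53.4  58.5]
side old 738 [25.   1.3] [ 56.5 115.7] 0.7 x [-1.9 51.6] y [-54.3  57.3]
side all 1033 [13.5  1.3] [ 79.5 116. ] 0.7 x [-23.9  51.4] y [-54.1  57.7]
top new 220 [-15.6   0.8] [112.3  22.5] 89.9 x [-25.9  -4.6] y [-54.7  55.7]
top old 518 [24.  -1.2] [ 54.2 110.8] 0.7 x [-1.6 50.1] y [-55.5  52.9]
top all 745 [12.   0.3] [ 78.2 114.2] 0.7 x [-24.7  49.4] y [-55.3  53.8]
```

View pics/fin.png

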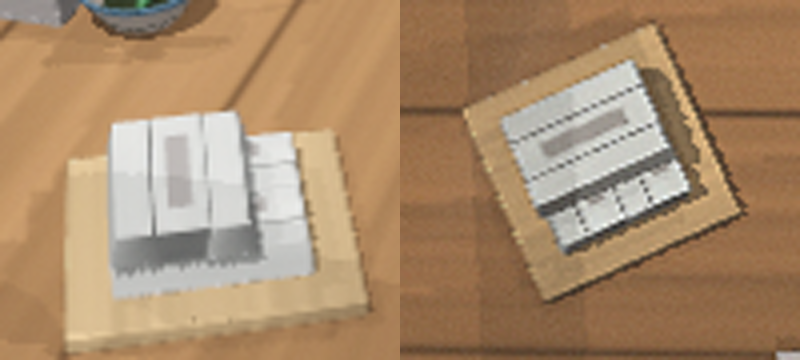

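Side and top views show the bar flush beside turned_bar with its ends in line, but the fits suggest about 0.7° of relative yaw. I'll check the edges slice by slice.

```bash
python3 -c "
from go import *
for c in('top','side'):
    im=imaging.get_image(c);W=cloud(im);h=cv2.cvtColor(im['pixels'],cv2.COLOR_RGB2HSV)
    e=W-O;x=e@bx*1000;y=e@by*1000;z=W[...,2]*1000
    m=(z>51)&(z<62)&(abs(y)<56)&(abs(x)<65)
    ys=np.arange(-48,50,8); E=np.array([[x[m&(abs(y-v)<4)].min(),x[m&(abs(y-v)<4)].max()] for v in ys])
    print(c,'new edge slope deg',np.degrees(np.polyfit(ys,E[:,0],1)[0]),'far edge',np.degrees(np.polyfit(ys,E[:,1],1)[0]),E.mean(0))
    v=h[...,2].astype(float); g=cv2.GaussianBlur(v,(0,0),.6); s=[]
    for yy in ys:
        k=m&(abs(y-yy)<4)&(abs(x+3)<5); i=np.argsort(v[k])[:4]; s.append([x[k][i].mean(),v[k].min()])
    s=np.array(s); print('seam',s.round(1).tolist(),np.degrees(np.polyfit(ys,s[:,0],1)[0]))
"
```

```text
top new edge slope deg -0.3889958472169634 far edge -0.2586734028947816 [-25.9479  50.4313]
seam [[-3.3, 105.0], [-2.4, 115.0], [-3.6, 114.0], [-3.8, 113.0], [-4.2, 115.0], [-3.3, 108.0], [-4.3, 131.0], [-2.1, 104.0], [-4.3, 105.0], [-4.1, 144.0], [-4.3, 129.0], [-3.2, 129.0], [-2.1, 126.0]] 0.0049511457338268176
side new edge slope deg 0.6559941558962061 far edge 0.11954323170271952 [-25.0791  51.9013]
seam [[-2.3, 186.0], [-0.6, 194.0], [-0.2, 211.0], [-2.7, 195.0], [-1.2, 184.0], [-1.8, 182.0], [-2.0, 186.0], [-1.0, 188.0], [-2.2, 205.0], [-1.9, 186.0], [-2.4, 161.0], [-3.6, 172.0], [-0.5, 177.0]] -0.4693441329267987
```

The overall top width is 76.4–77 mm against 76 mm expected, and no yaw shows beyond noise: the bars touch. A quick check that the cover is still open, then I hand in.

```bash
python3 -c "
from g import *
im=imaging.get_image('side'); W=cloud(im); h=cv2.cvtColor(im['pixels'],cv2.COLOR_RGB2HSV)
d=W-HG; x=d@X; y=d@Y; z=d[...,2]
m=(h[...,1]>110)&(h[...,2]>50)&(abs(y)<.02)&(x>.03)&(x<.2)&(z>.04)
print(m.sum(),np.median(W[m],0),env.observe()['time_s'])
if m.sum()>40: print(job.close_job())
"
```

```text
108 [ 0.5709 -0.323   0.1967] 24.4167
the job is handed in; nothing more can be done
None
```

The mould is open and resting on its posts, the bar is slid in against turned_bar with its ends in line to about 1–2 mm, and the job was handed in at 24.4 s; contact was judged from push force and camera fits, and the other bystanders were not re-measured.

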